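# Shelve the dropper bottle and the paint jar by height

### The arm

A 6-joint arm with a two-finger parallel gripper is mounted at the origin on a cart in front of the work surface, level with it; the furniture and walls round the work are solid. World frame = base frame: x ahead of the robot, y to its left, z up, the work surface at z = 0. Lengths are in m, angles in rad, forces in N, time in s.
With the tool pointing down it reaches from about 0.275 to 0.825 m from the base axis. Payload 5.2 kg.
Tool frame: the origin (TCP) lies between the finger pads; the fingertips stand 17 mm ahead of it and the grasp point (between the pads) lies 2 mm behind it; z points along the fingers, y is the line along which they close (so a half turn about z gives the same grasp; the last joint's range is limited). The gripper opens to 93 mm and grips with 3 to 60 N. Pads are 15 mm wide; open, the fingers measure 128 mm over their backs; the gripper's body (75 mm by 188 mm) begins 65 mm behind the grasp point.
Start: joints at [-1.494, 0.259, 1.535, -0, 1.348, -0.203], TCP at [0.152, -0.529, 0.236] pointing down, gripper open.
Joint ranges: [-3.14, 3.14], [-0.91, 2.08], [0.19, 2.58], [-1.22, 4.36], [0.22, 2.71], [-3.12, 3.12]. Speed limits (rad/s): [2.57, 2.57, 3.14, 3.14, 3.14, 3.14].

### API

Orientations are given as a unit quaternion [w, x, y, z].
In Python, from rig import r, viewer, job gives the robot as it stands. The module is installed in compiled form; this text tells all that it offers.
- The arm moves only by the tool step_arm, never from a script. Its argument "rows" is one flat list of numbers, 5 for each row, row after row: the gripper's target within -1 to 1 (fully open at 1, half-way at 0, shut at -1), then the shift along the tool's x, y, z in m, then the turn about the tool's z in degrees. In form: [claw, tx, ty, tz, turn, claw, tx, ty, tz, turn, ...]. A call has 1 to 8 rows; each row shifts and turns the commanded pose from where the row before left it, along the tool's axes as they then stand; what a row does not reach is not made up. A row lasts 1/10 s, in which the tool goes at most 50 mm and 8.59 degrees, less where a joint would pass 70% of its speed; a pose out of reach is approached as far as the arm can. A call is refused whole if a number of a shift passes 0.05 or a number of a turn 8.59, either way. A call with a gripper value outside its range is refused whole. The fingers move at their own pace and stop on an object; "grip_force" is the grip in N (left out, the last holds). Time passes only in rows, so rows that do not move let the fingers close. It gives the time, the measured TCP pose, the force, the opening and the grip force at its end, in the units of the state.
- r.get_state(): the state, without advancing time (a new reading comes with each control period).
- viewer.read_camera(name): name is "side" or "top" or "wrist"; returns the picture (480x640x3 uint8, red, green, blue); there is no depth.
- viewer.camera_model(name): a dict with "fx", "fy", "cx", "cy" (pixels), "world_from_camera" (4x4, takes a point from camera to world coordinates). Camera axes: x right, y down, z forward; pixel columns grow to the right and rows downward; lengths in m; the calibration is good to about 2 mm. A picture is of the moment at which its call begins: read the wrist's pose just before it. camera_model takes no time and is no camera call; for the wrist camera it gives the pose at the moment of the call.
- job.finish_job(): hands the job in; it is judged then, once.
The state is a dict: "time_s": time; "qpos": joint angles; "qvel": joint speeds; "joint_torque": joint torques, N m; "tcp_pos": TCP position; "orientation": TCP orientation; "ft_force": force on the tool from outside, world axes, zero at the start; "moment": the same for the moment, N m; "grip_width": finger opening in m; "grip_force": force on a finger pad.
Only numpy, scipy, OpenCV 4.12 (cv2) and the standard library are available. Lean on these libraries where they do the work, as an engineer would, in place of code of your own. Each camera call takes 0.05 s, during which the arm holds its last target. There are 200 camera calls.

### The job

Put the fallen dropper bottle and the small paint jar that stands loose on the desk away in the plywood two-tier rack, each upright in the tier with the least headroom that it fits under, pushed back until it is wholly under the board above. First stand the dropper bottle upright on the desk and let go of it, then take it again the way that suits shelving it. Leave the two jars already in the rack where they stand.

Things in the scene. Friction and masses are not known exactly. Their poses are not given: they have to be found in the camera images.
- tier_rack: Fixed plywood rack of two stepped tiers, 181 mm deep, 232 wide, 188 high. Origin: underside, 87.5 mm behind the front edge; +x to its back, y to its left, z up. Each tier is an open sill without lip or side walls, then a space under a roof board, 220 mm wide (y -110 to 110) between walls.
- low_space (a point): On the low tier's floor, middle of its free place (rack frame x 0, y -35, z 8 mm): a good spot for the centre of an item's foot. Axes as the rack's. In the rack frame the tier's sill runs from x -87.5 to -27.5 mm, then it lies under a 6 mm board whose underside is at z 62 mm (headroom 54 mm), back to a stop at x +27.5 mm.
- tall_space (a point): On the tall tier's floor, middle of its free place (rack frame x 56, y +35, z 68 mm). Axes as the rack's. The floor is the top of the low tier's roof board; in the rack frame its sill runs from x -27.5 to +30 mm, then it lies under a 6 mm board whose underside is at z 182 mm (headroom 114 mm), back to a stop at x +87.5 mm.
- dropper_centre (a point): Centre, half-way along, of the small white dropper bottle with a red nozzle cap: 88 mm long, body 29 mm in diameter over the first 50 mm from the foot, then a shoulder and a nozzle 14 mm thick; 50 g. Its z axis runs along the bottle from foot to cap; the foot lies 44 mm from this point. It starts lying on the desk in front of the rack, cap roughly to the robot's left.
- small_jar_centre (a point): Centre, half-way up, of the loose small paint jar (clear glass, pale screw lid): 36 mm in diameter, 44 mm high, z axis up; about 30 g. It starts upright on the desk to the right of the dropper bottle, in front of a fixed block of tall upright painted sticks (to be kept clear of).
- shelved_small_centre (a point): Centre of a white paint jar, 36 mm in diameter, 46 mm high, already at the left in the low tier (rack frame about x 3, y +73 mm). To be left there.
- shelved_wide_centre (a point): Centre of a wide grey paint jar, 52 mm in diameter, 59 mm high, already at the right in the tall tier (rack frame about x 60, y -77 mm). To be left there.
- dropper: The same dropper bottle; origin at the centre of its foot, z towards the cap.
- small_jar: The same loose jar; origin at the centre of its foot, z up.
Not all that is in view belongs to the job. What is shaped like the small_jar but purple is not meant.

How it is judged:
By the outcome, as a careful person would: the job done as asked, in the order asked, and still so for the second after the job is handed in, with the robot touching nothing.
It also fails if it takes over 72 s, if anything falls off the work surface, if the arm or the gripper's body presses on something with over 40 N, if the wrist force passes 120 N, or if a joint passes its speed limit or range.

## Working session

There is one attempt and no reset: what is moved stays moved. The work goes in short steps, Python scripts to look and compute and a tool call to move; the robot and the scene stay as the last step left them, time stands still between calls to the robot, and variables do not carry over. Pictures are saved under pics/ and viewed, at most 10 in all, crops included, and the job is handed in when it is done.

Besides the shell and the picture viewer there is one more tool, called after "Call:" by a JSON object that holds its "op" and its "data". step_arm: Moves the arm, as the interface text tells. Its arguments: {"type":"object","properties":{"rows":{"type":"array"},"grip_force":{"type":"number"}},"required":["rows"]}

```bash
mkdir -p pics; python3 - <<'E'
from rig import r,viewer,job
import cv2,numpy as np
s=r.get_state();print(s)
for n in("side","top"):
    im=viewer.read_camera(n);cv2.imwrite(f"pics/{n}0.png",im[:,:,::-1])
    m=viewer.camera_model(n);print(n,m)
E
```

```text
{'time_s': 0.0, 'qpos': array([-1.49382984e+00,  2.59295189e-01,  1.53605849e+00,  2.82833602e-08,
        1.34800626e+00, -2.02788837e-01]), 'qvel': array([-0.00047361,  0.00037642, -0.00017495,  0.00147966,  0.0007952 ,
       -0.00017739]), 'joint_torque': array([-4.28099293e-04, -4.37307644e+01, -2.84006095e+01,  7.18302350e-02,
        4.15026792e-02, -1.33911312e-04]), 'tcp_pos': array([ 0.15185473, -0.52809053,  0.23485329]), 'orientation': array([-8.81895303e-04,  9.90232674e-01,  1.39421917e-01,  5.55681951e-05]), 'ft_force': array([-0.25219131,  0.36833738,  0.22373136]), 'moment': array([-0.01282375, -0.00308186, -0.04405935]), 'grip_force': 0.0, 'grip_width': 0.09304945955654435}
side {'fx': 480.635967576752, 'fy': 480.635967576752, 'cx': 315.90984398137016, 'cy': 228.96539521872324, 'world_from_camera': array([[-0.86619969, -0.28720141,  0.40891741,  0.18362638],
       [-0.49918792,  0.5343059 , -0.68215   ,  0.61264262],
       [-0.02257254, -0.79500475, -0.60618308,  0.64267527],
       [ 0.        ,  0.        ,  0.        ,  1.        ]])}
top {'fx': 457.14299641986423, 'fy': 457.14299641986423, 'cx': 320.0883757936912, 'cy': 233.05904157312716, 'world_from_camera': array([[ 0.02054766, -0.98967763,  0.14183085,  0.4467754 ],
       [-0.99975271, -0.02154572, -0.00550473, -0.01844149],
       [ 0.00850376, -0.14168266, -0.9898756 ,  0.98225   ],
       [ 0.        ,  0.        ,  0.        ,  1.        ]])}
```

View pics/top0.png

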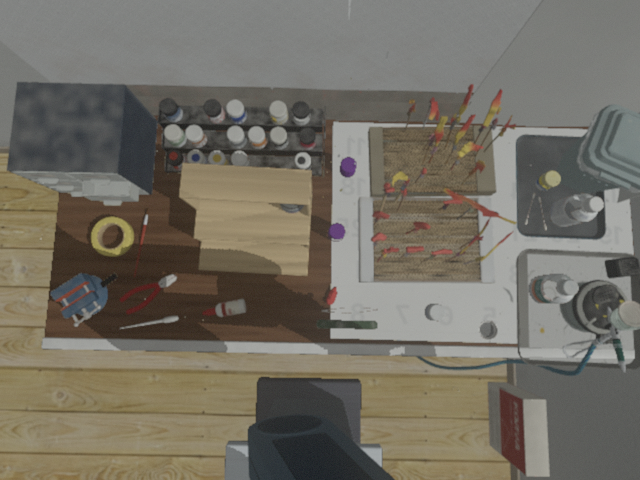

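View pics/side0.png

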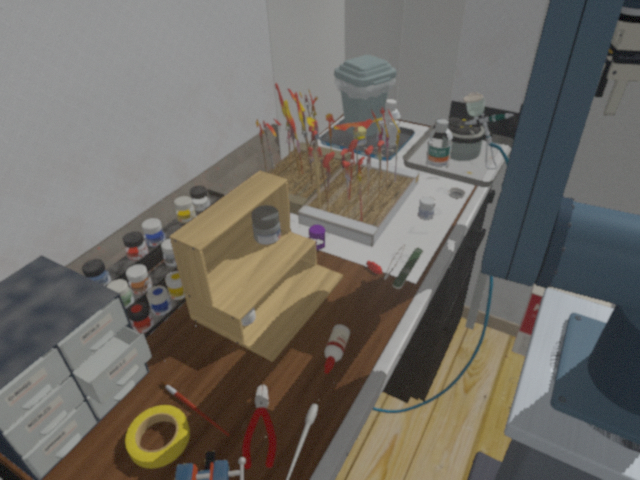

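The top view shows the dropper bottle at about (228,308) with its red cap at (208,312), the rack at (180–310,165–275), and a pale jar at (434,312). At (489,329) there is a flat grey disc, and the purple jars are at (348,167) and (337,231). In the side view the jar is at (427,207), in front of the stick block. The candidates for the small jar are (434,312), (489,329) and the two purple ones. (434,312) fits: it is pale, jar-shaped and in front of the sticks. I'll confirm that in an enlarged crop.

```bash
cat > h.py <<'E'
import numpy as np,cv2
from rig import r,viewer,job
def ray(n,u,v,z,m=None):
    m=m or viewer.camera_model(n);T=m["world_from_camera"]
    d=T[:3,:3]@np.array([(u-m["cx"])/m["fx"],(v-m["cy"])/m["fy"],1]);o=T[:3,3]
    return (o+d*(z-o[2])/d[2]).round(4)
def proj(n,P,m=None):
    m=m or viewer.camera_model(n);T=np.linalg.inv(m["world_from_camera"]);p=T[:3,:3]@np.array(P)+T[:3,3]
    return np.array([m["fx"]*p[0]/p[2]+m["cx"],m["fy"]*p[1]/p[2]+m["cy"]])
E
python3 - <<'E'
from h import *
t=cv2.imread("pics/top0.png");s=cv2.imread("pics/side0.png")
a=cv2.resize(t[150:330,170:320],None,fx=2.67,fy=2.67,interpolation=3)  #400x480
b=cv2.resize(s[165:375,160:360],None,fx=2,fy=2,interpolation=3) #400x420
c=cv2.resize(t[290:345,410:510],None,fx=2,fy=2,interpolation=3)
d=cv2.resize(s[175:230,400:500],None,fx=2,fy=2,interpolation=3)
o=np.zeros((600,800,3),np.uint8)
o[:a.shape[0],:a.shape[1]]=a[:,:400];o[:420,400:]=b
o[485:595,:200]=c;o[485:595,200:400]=d
cv2.imwrite("pics/c1.png",o)
print(ray("top",228,308,.0145),ray("side",338,343,.0145),ray("top",434,312,.022),ray("side",427,209,.022))
E
```

```text
[0.4234 0.165  0.0145] [0.4212 0.1562 0.0145] [ 0.4241 -0.2635  0.022 ] [ 0.4204 -0.267   0.022 ]
```

View pics/c1.png

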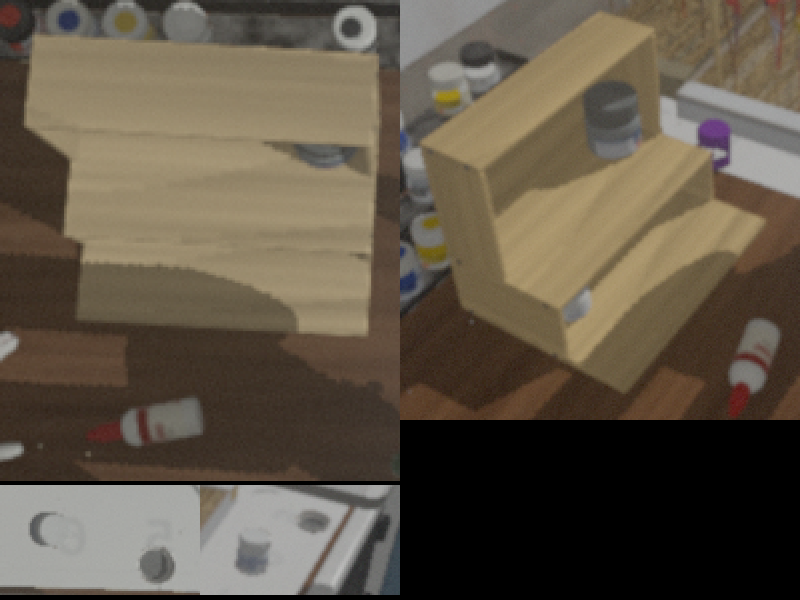

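The side crop shows the jar at (427,208), a real glass cylinder with a pale lid. The disc at (456,192) is flat, so the jar at top (434,312) is the one meant. The bottle runs from its foot at (246,306) to its tip at (203,313) in the top view. Next I'll fit the rack pose from its corners.

```bash
cat >> h.py <<'E'
def goto(x,y,z,yaw,s=None):
    "turn (deg about tool z) then shift in tool axes after the turn"
    s=s or r.get_state();w,a,b,c=s["orientation"]
    X=np.array([w*w+a*a-b*b-c*c,2*(a*b+w*c)]);cur=np.degrees(np.arctan2(X[1],X[0]))
    t=(cur-yaw+180)%360-180;f=np.radians(yaw);d=np.array([x,y,z])-s["tcp_pos"]
    return "yaw %.1f turn %.1f | tx %.4f ty %.4f tz %.4f"%(cur,t,d[0]*np.cos(f)+d[1]*np.sin(f),d[0]*np.sin(f)-d[1]*np.cos(f),-d[2])
E
python3 - <<'E'
from h import *
from scipy.optimize import least_squares
T=[(93.5,116,188,182.4,163.9),(93.5,-116,188,311.9,170.6),(30,116,188,179.4,197.2),(30,-116,188,309.3,204.3),(-27.5,116,68,194.3,238.8),(-27.5,-116,68,308.6,246.3),(-87.5,116,8,198.8,269.9),(-87.5,-116,8,307.5,275.5)]
S=[(30,116,188,202,248.5),(30,-116,188,287.5,183.5),(93.5,116,188,171,238.5),(-87.5,-116,8,342.5,274),(-87.5,116,8,274,361),(-27.5,116,68,240,317.5),(-27.5,-116,68,316,241)]
def W(p,P):
    c,s=np.cos(p[2]),np.sin(p[2]);return [p[0]+c*P[0]-s*P[1],p[1]+s*P[0]+c*P[1],P[2]]
def f(p): return np.ravel([proj(n,W(p,np.array(o[:3])/1e3))-o[3:] for n,L in(("top",T),("side",S)) for o in L])
q=least_squares(f,[.6,.1,0],loss="soft_l1");print(q.x,np.degrees(q.x[2]),f(q.x).reshape(-1,2).round(1).tolist())
for P in((0,-.035,.008),(.056,.035,.068)):print(np.round(W(q.x,P),4))
print("foot/tip",ray("top",246,306.2,.0145),ray("top",202.6,312.9,.0145))
print(goto(.41,.165,.12,95))
print(viewer.camera_model("wrist")["world_from_camera"])
E
```

```text
[ 0.5835004   0.11277246 -0.0285182 ] -1.6339723669771267 [[-0.0, -0.0], [-0.0, -0.3], [-0.3, 1.4], [0.7, 0.8], [-0.2, 0.6], [0.7, -1.1], [0.3, 1.1], [0.8, 1.0], [-2.3, 1.6], [0.0, -4.5], [-2.0, -1.6], [0.7, 0.5], [-0.8, -1.6], [-0.4, 2.3], [0.1, -0.4]]
[0.5825 0.0778 0.008 ]
[0.6405 0.1462 0.068 ]
foot/tip [0.4278 0.1277 0.0145] [0.4122 0.2173 0.0145]
yaw 16.0 turn -79.0 | tx 0.6680 ty 0.3176 tz 0.1149
[[ 0.276019   -0.93106517 -0.23860252  0.21763117]
 [-0.96115114 -0.26774424 -0.06709334 -0.50996608]
 [-0.00141617  0.24785212 -0.96879684  0.38363663]
 [ 0.          0.          0.          1.        ]]
```

Call:
{"op": "step_arm", "data": {"rows": [1, 0, 0, 0, -8.4, 1, 0, 0, 0, -8.4, 1, 0, 0, 0, -8.4, 1, 0, 0, 0, -8.4, 1, 0, 0, 0, -8.4, 1, 0, 0, 0, -8.4, 1, 0, 0, 0, -8.4, 1, 0, 0, 0, -8.4], "grip_force": 4}}

```text
time_s: 0.9
tcp_pos: [0.1519, -0.5283, 0.2351]
orientation: [-0.0, 0.746, 0.666, 0.0]
ft_force: [-0.6, -0.3, -0.8]
grip_width: 0.0927
grip_force: 0.0
```

Call:
{"op": "step_arm", "data": {"rows": [1, 0, 0, 0, -8.4, 1, 0, 0, 0, -8.4, 1, 0.042, 0.024, 0.004, 0, 1, 0.042, 0.024, 0.004, 0, 1, 0.042, 0.024, 0.004, 0, 1, 0.042, 0.024, 0.004, 0, 1, 0.042, 0.024, 0.004, 0, 1, 0.042, 0.024, 0.004, 0]}}

```text
time_s: 1.7
tcp_pos: [0.2499, -0.2533, 0.2112]
orientation: [-0.0, 0.643, 0.766, 0.0]
ft_force: [0.9, -0.7, 0.5]
grip_width: 0.093
grip_force: 0.0
```

Call:
{"op": "step_arm", "data": {"rows": [1, 0.042, 0.024, 0.004, 0, 1, 0.042, 0.024, 0.004, 0, 1, 0.042, 0.024, 0.004, 0, 1, 0.042, 0.024, 0.004, 0, 1, 0.042, 0.024, 0.004, 0, 1, 0.042, 0.024, 0.004, 0, 1, 0.042, 0.024, 0.004, 0, 1, 0.042, 0.024, 0.004, 0]}}

```text
time_s: 2.5
tcp_pos: [0.3804, 0.1112, 0.1795]
orientation: [0.0, 0.642, 0.766, 0.0]
ft_force: [0.8, -0.5, 0.4]
grip_width: 0.0932
grip_force: 0.0
```

```bash
python3 - <<'E'
from h import *
s=r.get_state();print(s["time_s"],s["tcp_pos"],goto(.4155,.199,.12,100,s))
m=viewer.camera_model("wrist");print(m["world_from_camera"],m["fx"],m["cx"],m["cy"])
cv2.imwrite("pics/w1.png",viewer.read_camera("wrist")[:,:,::-1])
print(proj("wrist",[.4278,.1277,.0145],m),proj("wrist",[.4122,.2173,.0145],m))
E
```

```text
2.5 [0.38040502 0.11116838 0.17952818] yaw 100.1 turn 0.1 | tx 0.0804 ty 0.0498 tz 0.0595
[[ 9.84638122e-01  1.68997134e-01  4.39060065e-02  3.68274646e-01]
 [ 1.74606733e-01 -9.53727365e-01 -2.44778680e-01  1.78140615e-01]
 [ 5.07464551e-04  2.48684704e-01 -9.68584359e-01  3.28199086e-01]
 [ 0.00000000e+00  0.00000000e+00  0.00000000e+00  1.00000000e+00]] 351.6821393916135 315.6649558482566 246.5370430862929
[370.42918468 224.6444049 ] [374.94872327 118.37735718]
```

View pics/w1.png

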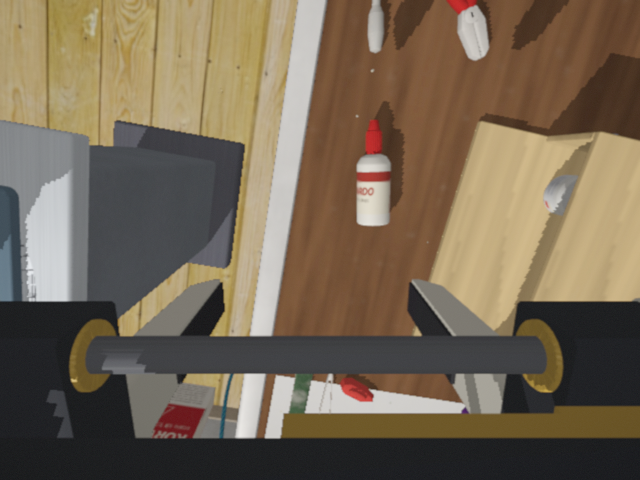

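The wrist view shows the bottle upright in the picture, from its foot at (373,224) to its tip at (374,119). That matches the top-camera estimate within about 2 px. I'll grip the cap base, about 69 mm from the foot.

Call:
{"op": "step_arm", "data": {"rows": [0, 0.0386, 0.0256, 0, 0, 0, 0.0386, 0.0256, 0, 0, 0, 0, 0, 0.05, 0, 0, 0, 0, 0.05, 0, 0, 0, 0, 0.04, 0, 0, 0, 0, 0.02, 0, -1, 0, 0, 0, 0, -1, 0, 0, 0, 0], "grip_force": 4}}

```text
time_s: 3.35
tcp_pos: [0.4169, 0.1935, 0.0191]
orientation: [-0.0, 0.643, 0.766, -0.001]
ft_force: [0.2, 0.0, -1.4]
grip_width: 0.0352
grip_force: 0.0
```

Call:
{"op": "step_arm", "data": {"rows": [-1, 0, 0, 0, 0, -1, 0, 0, 0, 0, -1, 0, 0, 0, 0, -1, 0, 0, 0, 0, -1, 0, 0, 0, 0]}}

```text
time_s: 3.85
tcp_pos: [0.4174, 0.1939, 0.0197]
orientation: [0.0, 0.643, 0.766, 0.0]
ft_force: [-0.3, -1.0, -0.1]
grip_width: 0.0202
grip_force: 3.8
```

Call:
{"op": "step_arm", "data": {"rows": [-0.4, 0, 0, 0, 0, -0.4, 0, 0, 0, 0, -0.4, 0.008, 0, 0, 0, -1, 0, 0, 0, 0, -1, 0, 0, 0, 0, -1, 0, 0, 0, 0, -1, 0, 0, 0, 0, -1, 0, 0, 0, 0], "grip_force": 4}}

```text
time_s: 4.65
tcp_pos: [0.4159, 0.2017, 0.0196]
orientation: [-0.0, 0.643, 0.766, -0.0]
ft_force: [0.0, 0.5, 0.0]
grip_width: 0.0135
grip_force: 4.0
```

Call:
{"op": "step_arm", "data": {"rows": [-1, -0.003, 0, -0.0095, 0, -1, -0.0033, 0, -0.0094, 0, -1, -0.0053, 0, -0.0086, 0, -1, -0.0057, 0, -0.0081, 0, -1, -0.007, 0, -0.007, 0, -1, -0.0079, 0, -0.0062, 0, -1, -0.0087, 0, -0.005, 0, -1, -0.0092, 0, -0.0039, 0]}}

```text
time_s: 5.45
tcp_pos: [0.4248, 0.1516, 0.0778]
orientation: [0.0, 0.643, 0.766, 0.0]
ft_force: [0.1, 0.4, -0.6]
grip_width: 0.0132
grip_force: 4.0
```

```bash
python3 - <<'E'
from h import *
a=viewer.read_camera("side")[255:395,260:420,::-1];b=viewer.read_camera("wrist")[100:340,160:480,::-1]
o=np.vstack([cv2.resize(a,(400,350)),cv2.resize(b,(400,250))]);cv2.imwrite("pics/p1.png",o)
E
```

```text
(no output)
```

View pics/p1.png

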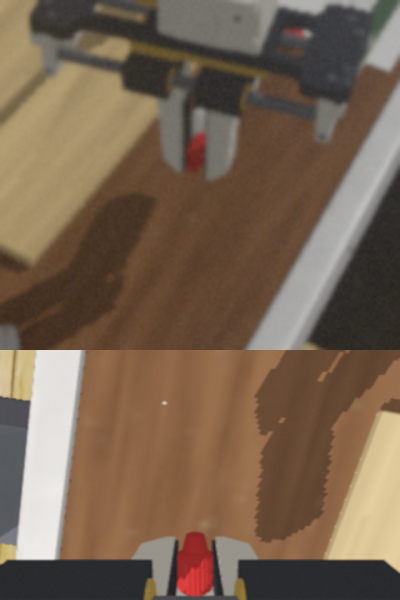

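The side and wrist crops show the red cap held between the pads, apparently tilted up, but the body is hidden behind the fingers. I'll work out the tilt from the cap tip, at about wrist pixel (316,246).

```bash
python3 - <<'E'
from h import *
s=r.get_state();G=s["tcp_pos"]+[0,0,-.005];u=np.array([-.1736,.985,0])
m=viewer.camera_model("wrist");ms=viewer.camera_model("side")
for t in (0,30,45,60,90):
    c,sn=np.cos(np.radians(t)),np.sin(np.radians(t));d=c*u+np.array([0,0,sn])
    print(t,proj("wrist",G+.013*d,m).round(),proj("wrist",G-.01*d,m).round(),"side",proj("side",G+.013*d,ms).round(),proj("side",G-.07*d,ms).round())
im=viewer.read_camera("wrist").astype(int);R=(im[...,0]>110)&(im[...,1]<60)&(im[...,2]<60);v,u_=np.nonzero(R[200:340,240:400]);print(v.min()+200,v.max()+200,u_.min()+240,u_.max()+240)
E
```

```text
0 [316. 279.] [316. 325.] side [335. 322.] [350. 286.]
30 [316. 288.] [316. 317.] side [335. 318.] [348. 305.]
45 [316. 294.] [316. 313.] side [336. 316.] [346. 315.]
60 [316. 302.] [316. 307.] side [336. 314.] [343. 326.]
90 [316. 318.] [316. 297.] side [337. 310.] [337. 345.]
275 335 301 330
```

The cap tip sits at wrist row 275, which matches 0° tilt (279). So the bottle was lifted level and the pads held it from pivoting. I'll set it back down and grip only the tapered tip with 3 N so that it can swing.

Call:
{"op": "step_arm", "data": {"rows": [-1, 0, 0, 0.03, 0, -1, 0, 0, 0.02, 0, -1, 0, 0, 0.0077, 0, -1, 0, 0, 0, 0, -0.5, 0, 0, 0, 0, -0.5, 0, 0, 0, 0, -0.5, 0.007, 0, 0, 0, -0.5, 0.007, 0, 0, 0], "grip_force": 3}}

```text
time_s: 6.4
tcp_pos: [0.4226, 0.1667, 0.0203]
orientation: [0.0, 0.643, 0.766, 0.0]
ft_force: [-0.4, 0.5, 0.3]
grip_width: 0.0232
grip_force: 0.0
```

Call:
{"op": "step_arm", "data": {"rows": [-0.5, 0, 0, 0, 0, -1, 0, 0, 0, 0, -1, 0, 0, 0, 0, -1, 0, 0, 0, 0, -1, 0, 0, 0, 0, -1, 0, 0, 0, 0], "grip_force": 3}}

```text
time_s: 7.0
tcp_pos: [0.4222, 0.1661, 0.0196]
orientation: [-0.0, 0.643, 0.766, 0.0]
ft_force: [-0.6, 0.3, -0.7]
grip_width: 0.0124
grip_force: 3.0
```

Call:
{"op": "step_arm", "data": {"rows": [-1, -0.002, 0, -0.008, 0, -1, -0.002, 0, -0.008, 0, -1, -0.003, 0, -0.008, 0, -1, -0.003, 0, -0.008, 0, -1, 0, 0, 0, 0]}}

```text
time_s: 7.5
tcp_pos: [0.4251, 0.1561, 0.0531]
orientation: [0.001, 0.643, 0.766, 0.001]
ft_force: [-0.6, -0.2, 0.6]
grip_width: 0.0118
grip_force: 3.0
```

```bash
cat >> h.py <<'E'
def tilt(L):
    "cap tip L ahead of TCP; red blob rows in wrist vs predicted"
    s=r.get_state();G=s["tcp_pos"]+[0,0,-.005];u=np.array([-.1736,.985,0]);m=viewer.camera_model("wrist")
    for t in (0,20,40,60,90):
        d=np.cos(np.radians(t))*u+np.array([0,0,np.sin(np.radians(t))]);print(t,proj("wrist",G+L*d,m).round(),proj("wrist",G+(L-.03)*d,m).round())
    im=viewer.read_camera("wrist");R=((im[...,0]>100)&(im[...,1]<60)&(im[...,2]<60)).astype(np.uint8)
    n,_,st,_=cv2.connectedComponentsWithStats(R[150:340,260:380]);print(st[1:][st[1:,4]>30].tolist(),"(+260,+150)");return im
E
python3 - <<'E'
from h import *
im=tilt(.002);s=r.get_state();print(s["tcp_pos"],s["grip_width"])
cv2.imwrite("pics/p2.png",im[150:350,220:420,::-1])
E
```

```text
0 [316. 301.] [316. 358.]
20 [316. 302.] [316. 345.]
40 [316. 303.] [316. 329.]
60 [316. 305.] [316. 311.]
90 [316. 307.] [316. 284.]
[[42, 155, 28, 31, 665]] (+260,+150)
[0.42469981 0.15618804 0.05254235] 0.011677395312477558
```

View pics/p2.png

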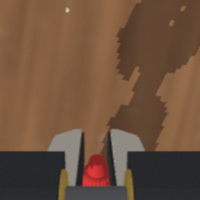

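The wrist crop shows the cap tip at (316,305) and its base running on under the bar, so the tilt is still small. I'll loosen the grip step by step by width target, keeping the bottle close to the desk.

Call:
{"op": "step_arm", "data": {"rows": [-0.76, 0, 0, 0, 0, -0.76, 0, 0, 0, 0], "grip_force": 3}}

```text
time_s: 7.75
tcp_pos: [0.4237, 0.1564, 0.0514]
orientation: [-0.0, 0.643, 0.766, -0.0]
ft_force: [0.2, -0.1, 0.6]
grip_width: 0.0118
grip_force: 3.0
```

```bash
python3 - <<'E'
from h import *
s=r.get_state();print(s["grip_width"],s["grip_force"],s["tcp_pos"])
im=tilt(.002)
a=viewer.read_camera("side");u=np.array([-.1736,.985,0]);G=s["tcp_pos"]+[0,0,-.005]
for t in(0,20,40):
    d=np.cos(np.radians(t))*u+np.array([0,0,np.sin(np.radians(t))]);print(t,proj("side",G-.085*d),proj("side",G-.04*d))
b=cv2.imread("pics/side0.png")[:,:,::-1]
R=(a.min(2)>120)&(b.max(2)<130);n,_,st,_=cv2.connectedComponentsWithStats(R[200:400,200:440].astype(np.uint8));print(st[1:][st[1:,4]>25].tolist())
cv2.imwrite("pics/s2.png",cv2.resize(np.hstack([a[240:400,260:420,::-1],viewer.read_camera("top")[220:380,160:320,::-1]]),None,fx=2.5,fy=2.5,interpolation=2))
E
```

```text
0.01175496734203692 2.999200187623501 [0.42370286 0.15636763 0.05144069]
0 [316. 301.] [316. 358.]
20 [316. 302.] [316. 345.]
40 [316. 303.] [316. 329.]
60 [316. 305.] [316. 311.]
90 [316. 307.] [316. 284.]
[[42, 154, 28, 32, 672]] (+260,+150)
0 [351.80461857 293.68224349] [344.08197845 311.95045116]
20 [350.59982975 307.40470158] [343.54860274 318.58693772]
40 [347.89984289 323.24408288] [342.22886114 326.40870569]
[[0, 0, 10, 10, 29], [220, 2, 14, 9, 33], [100, 18, 9, 7, 32], [166, 41, 8, 5, 27], [215, 53, 25, 63, 442], [146, 63, 23, 27, 241], [149, 118, 5, 15, 31], [156, 169, 31, 31, 564]]
```

View pics/s2.png

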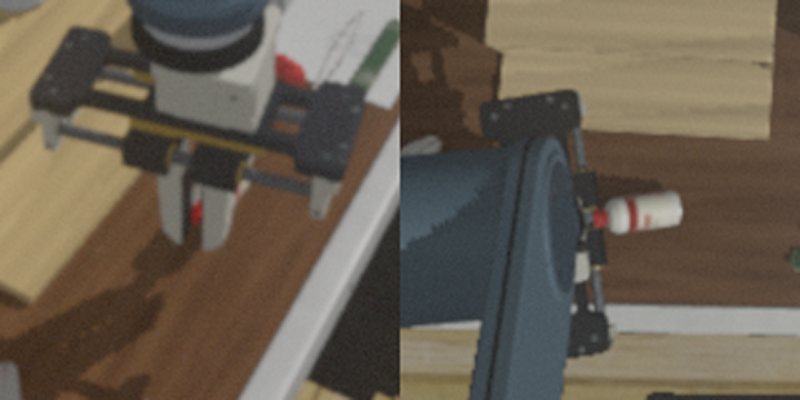

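The right half (top view) shows the bottle still level: foot at about (273,303), cap base at (243,307). I'll lower it a little, then loosen to just about its own width.

Call:
{"op": "step_arm", "data": {"rows": [-0.76, 0, 0, 0.015, 0, -0.752, 0, 0, 0, 0, -0.75, 0, 0, 0, 0, -0.748, 0, 0, 0, 0], "grip_force": 3}}

```text
time_s: 8.3
tcp_pos: [0.4241, 0.1564, 0.0369]
orientation: [0.0, 0.643, 0.766, -0.0]
ft_force: [0.3, -0.3, -1.0]
grip_width: 0.0124
grip_force: 3.0
```

```bash
cat >> h.py <<'E'
def foot():
    "white bottle body blob in top view: its extent and length"
    s=r.get_state();a=viewer.read_camera("top").astype(int)[270:330,225:300]
    R=(a.min(2)>95)&(a.max(2)-a.min(2)<45);n,_,st,c=cv2.connectedComponentsWithStats(R.astype(np.uint8))
    print(s["time_s"],s["tcp_pos"].round(4),s["grip_width"].round(5),s["grip_force"].round(2),[(x[:2]+[225,270]).tolist()+x[2:].tolist() for x in st[1:] if x[4]>60])
E
python3 -c "
from h import *
foot()"
```

```text
Traceback (most recent call last):
  File "h.py", line 27, in foot
    print(s["time_s"],s["tcp_pos"].round(4),s["grip_width"].round(5),s["grip_force"].round(2),[(x[:2]+[225,270]).tolist()+x[2:].tolist() for x in st[1:] if x[4]>60])
                                            ^^^^^^^^^^^^^^^^^^^^^
AttributeError: 'float' object has no attribute 'round'
```

```bash
sed -i 's/s\["grip_width"\].round(5),s\["grip_force"\].round(2)/round(s["grip_width"],5),round(s["grip_force"],2)/' h.py; python3 -c "
from h import *
foot();foot()"
```

```text
8.35 [0.4242 0.1564 0.037 ] 0.01237 3.0 [[235, 270, 65, 5, 183], [255, 296, 19, 16, 248], [244, 299, 8, 14, 89]]
8.4 [0.4242 0.1564 0.037 ] 0.01269 3.0 [[235, 270, 65, 5, 182], [255, 297, 19, 15, 247], [244, 300, 8, 13, 88]]
```

Call:
{"op": "step_arm", "data": {"rows": [-0.744, 0, 0, 0, 0, -0.744, 0, 0, 0, 0]}}

```text
time_s: 8.65
tcp_pos: [0.4241, 0.1564, 0.0368]
orientation: [0.0, 0.643, 0.766, 0.0]
ft_force: [-1.2, 0.3, -0.0]
grip_width: 0.0122
grip_force: 3.0
```

Call:
{"op": "step_arm", "data": {"rows": [-0.738, 0, 0, 0, 0, -0.738, 0, 0, 0, 0]}}

```text
time_s: 8.85
tcp_pos: [0.424, 0.1564, 0.0367]
orientation: [0.0, 0.643, 0.766, 0.0]
ft_force: [0.7, 0.5, 0.1]
grip_width: 0.012
grip_force: 3.0
```

```bash
python3 -c "
from h import *
foot();foot()"
```

```text
8.85 [0.424  0.1564 0.0367] 0.01197 3.0 [[235, 270, 65, 6, 177], [255, 297, 19, 15, 246], [244, 300, 8, 13, 90]]
8.9 [0.424  0.1564 0.0367] 0.01281 3.0 [[235, 270, 65, 5, 183], [255, 297, 19, 15, 245], [244, 300, 8, 13, 89]]
```

Call:
{"op": "step_arm", "data": {"rows": [-0.732, 0, 0, 0, 0, -0.732, 0, 0, 0, 0]}}

```text
time_s: 9.15
tcp_pos: [0.4239, 0.1563, 0.0366]
orientation: [-0.0, 0.643, 0.766, -0.0]
ft_force: [-0.2, 0.2, -0.1]
grip_width: 0.0122
grip_force: 2.4
```

Call:
{"op": "step_arm", "data": {"rows": [-0.726, 0, 0, 0, 0, -0.726, 0, 0, 0, 0]}}

```text
time_s: 9.35
tcp_pos: [0.424, 0.1563, 0.0366]
orientation: [-0.0, 0.643, 0.766, -0.0]
ft_force: [0.7, -0.3, 0.5]
grip_width: 0.0128
grip_force: 1.5
```

```bash
python3 -c "
from h import *
foot();foot()"
```

```text
9.35 [0.424  0.1563 0.0366] 0.01281 1.54 [[235, 270, 65, 5, 185], [255, 297, 19, 15, 247], [244, 300, 8, 13, 88]]
9.4 [0.424  0.1563 0.0366] 0.01263 1.53 [[235, 270, 65, 6, 182], [255, 297, 19, 15, 247], [244, 300, 8, 13, 87]]
```

Below the limit, the grip force follows the width target. It now reads 1.5 N and the bottle is still level, so I'll keep loosening.

Call:
{"op": "step_arm", "data": {"rows": [-0.723, 0, 0, 0, 0, -0.723, 0, 0, 0, 0]}}

```text
time_s: 9.65
tcp_pos: [0.424, 0.1563, 0.0366]
orientation: [0.0, 0.643, 0.766, 0.0]
ft_force: [0.3, 0.1, -0.3]
grip_width: 0.0125
grip_force: 1.1
```

```bash
python3 -c "
from h import *
foot();foot()"
```

```text
9.65 [0.424  0.1563 0.0366] 0.01255 1.15 [[235, 270, 65, 5, 186], [255, 297, 19, 15, 245], [244, 300, 8, 13, 88]]
9.7 [0.4239 0.1563 0.0366] 0.01323 1.14 [[235, 270, 65, 5, 184], [255, 297, 19, 15, 243], [244, 300, 8, 13, 86]]
```

Call:
{"op": "step_arm", "data": {"rows": [-0.721, 0, 0, 0, 0, -0.721, 0, 0, 0, 0]}}

```text
time_s: 9.95
tcp_pos: [0.424, 0.1563, 0.0367]
orientation: [0.0, 0.643, 0.766, 0.0]
ft_force: [-0.2, 0.2, 0.4]
grip_width: 0.0132
grip_force: 0.9
```

```bash
python3 -c "
from h import *
foot();foot()"
```

```text
9.95 [0.424  0.1563 0.0367] 0.01318 0.91 [[235, 270, 65, 6, 184], [255, 297, 19, 15, 247], [244, 300, 8, 13, 88]]
10.0 [0.4239 0.1564 0.0367] 0.01278 0.91 [[235, 270, 65, 5, 182], [255, 297, 19, 15, 247], [244, 300, 8, 13, 88]]
```

Call:
{"op": "step_arm", "data": {"rows": [-0.721, 0, 0, -0.007, 0, -0.721, 0, 0, -0.007, 0, -0.721, 0, 0, -0.007, 0, -0.721, 0, 0, -0.007, 0, -0.721, 0, 0, 0, 0]}}

```text
time_s: 10.55
tcp_pos: [0.4249, 0.1565, 0.066]
orientation: [0.001, 0.643, 0.766, 0.001]
ft_force: [-0.1, 0.0, 0.6]
grip_width: 0.0131
grip_force: 0.8
```

```bash
python3 - <<'E'
from h import *
foot()
s=r.get_state();G=s["tcp_pos"]+[0,0,-.005];u=np.array([-.1736,.985,0])
for t in (0,20,30,40,60):
    d=np.cos(np.radians(t))*u+np.array([0,0,np.sin(np.radians(t))]);n=-np.sin(np.radians(t))*u+np.array([0,0,np.cos(np.radians(t))]);print(t,[proj("top",G-.086*d+k*.0145*n).round(1).tolist() for k in(1,-1)],proj("top",G-.036*d).round(1))
E
```

```text
10.55 [0.4249 0.1565 0.066 ] 0.01313 0.75 [[232, 270, 68, 5, 181], [252, 297, 17, 15, 210], [240, 299, 11, 15, 122]]
0 [[270.1, 301.3], [271.5, 301.2]] [245.9 305.2]
20 [[271.5, 301.2], [268.0, 301.9]] [245.7 305.2]
30 [[270.2, 301.5], [264.6, 302.5]] [244.9 305.4]
40 [[267.7, 301.9], [260.2, 303.2]] [243.5 305.6]
60 [[259.8, 303.3], [249.1, 305.0]] [239.5 306.3]
```

The bottle's foot column moved from 274 to 269 while the pads rose, so it is pivoting and now about 35° up. I'll continue along the arc.

Call:
{"op": "step_arm", "data": {"rows": [-0.722, -0.0063, 0, -0.0055, 0, -0.722, -0.0063, 0, -0.0055, 0, -0.722, -0.01, 0, -0.006, 0, -0.722, -0.01, 0, -0.005, 0, -0.722, -0.011, 0, -0.003, 0, -0.722, -0.011, 0, -0.002, 0, -0.722, -0.008, 0, -0.001, 0, -0.722, 0, 0, 0, 0]}}

```text
time_s: 11.4
tcp_pos: [0.4353, 0.0935, 0.0927]
orientation: [0.0, 0.643, 0.766, 0.0]
ft_force: [-0.0, 0.4, -0.5]
grip_width: 0.0128
grip_force: 0.0
```

```bash
python3 - <<'E'
from h import *
foot()
s=r.get_state();G=s["tcp_pos"]+[0,0,-.005];u=np.array([-.1736,.985,0])
for t in (40,60,75,90):
    d=np.cos(np.radians(t))*u+np.array([0,0,np.sin(np.radians(t))]);n=-np.sin(np.radians(t))*u+np.array([0,0,np.cos(np.radians(t))]);print(t,[proj("top",G-.086*d+k*.0145*n).round(1).tolist() for k in(1,-1)],[proj("side",G-.086*d+k*.0145*n).round(1).tolist() for k in(1,-1)])
a=viewer.read_camera("top")[240:360,180:300,::-1];b=viewer.read_camera("side")[250:400,260:410,::-1]
cv2.imwrite("pics/s3.png",np.hstack([cv2.resize(a,(400,400)),cv2.resize(b,(400,400))]))
E
```

```text
11.4 [0.4353 0.0935 0.0927] 0.01279 0.05 [[267, 270, 33, 5, 113]]
40 [[297.3, 297.5], [288.8, 298.9]] [[360.0, 275.0], [356.8, 290.6]]
60 [[288.4, 299.0], [277.0, 300.8]] [[356.6, 291.3], [352.5, 306.4]]
75 [[279.7, 300.4], [266.8, 302.4]] [[353.5, 303.3], [348.9, 317.2]]
90 [[269.7, 302.0], [256.1, 304.1]] [[349.9, 314.3], [345.1, 326.2]]
```

View pics/s3.png

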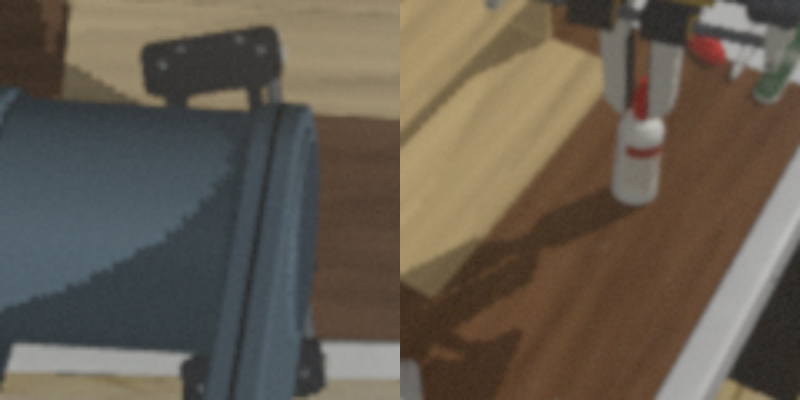

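The side view shows the bottle standing upright on the desk, with its foot at about (348,323) and the cap between the pads, and the grip force at zero. I'll let go gently and raise the hand clear.

Call:
{"op": "step_arm", "data": {"rows": [-0.71, 0, 0, 0, 0, -0.69, 0, 0, 0, 0, -0.6, 0, 0, 0, 0, -0.3, 0, 0, 0, 0, 0, 0, 0, 0, 0, 0, 0, 0, -0.04, 0, 0, 0, 0, -0.05, 0, 0, -0.03, 0, -0.02, 0]}}

```text
time_s: 12.35
tcp_pos: [0.4414, 0.0668, 0.2067]
orientation: [0.002, 0.641, 0.767, 0.002]
ft_force: [0.8, -0.2, -0.5]
grip_width: 0.046
grip_force: 0.0
```

```bash
python3 - <<'E'
from h import *
s=r.get_state();m=viewer.camera_model("wrist");im=viewer.read_camera("wrist");si=viewer.read_camera("side")
print(s["tcp_pos"],goto(0,0,0,0,s))
for n,I,mm in(("wrist",im,m),("side",si,None)):
    for P in([.437,.089,0],[.437,.089,.088]):print(n,proj(n,P,mm).round())
cv2.imwrite("pics/w4.png",np.hstack([cv2.resize(im[:,:,::-1],(533,400)),cv2.resize(si[255:375,290:370,::-1],(266,400))]))
E
```

```text
[0.44137282 0.06684235 0.20666802] yaw 100.2 turn 100.2 | tx -0.4414 ty 0.0668 tz 0.2067
wrist [314. 203.]
wrist [314. 217.]
side [348. 318.]
side [349. 282.]
```

View pics/w4.png

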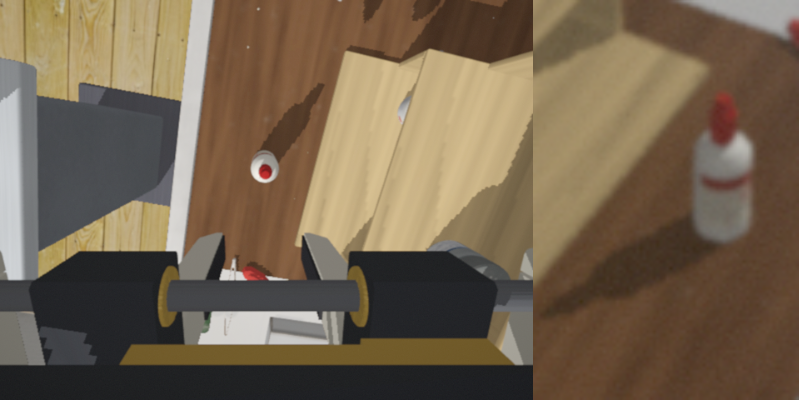

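The bottle stands free and upright: wrist cap tip at about (318,206), with the side view confirming it. Next I'll measure it accurately for the regrasp by its body.

```bash
python3 - <<'E'
from h import *
m=viewer.camera_model("wrist");im=viewer.read_camera("wrist").astype(int);si=viewer.read_camera("side").astype(int)
def red(I,y0,y1,x0,x1):
    A=I[y0:y1,x0:x1];R=(A[...,0]>90)&(A[...,1]<60)&(A[...,2]<60);n,_,st,c=cv2.connectedComponentsWithStats(R.astype(np.uint8));k=1+st[1:,4].argmax();return c[k]+[x0,y0],st[k]
c,st=red(im,150,250,270,370);print(c,st,ray("wrist",*c,.078,m))
c,st=red(si,255,310,330,365);print(c,st,ray("side",*c,.074))
A=im[150:250,270:370];R=(A.min(2)>110);n,_,st,c=cv2.connectedComponentsWithStats(R.astype(np.uint8));k=1+st[1:,4].argmax();print(st[k],c[k]+[270,150]);print(ray("wrist",c[k][0]+270,150+st[k][1],.05,m),ray("wrist",c[k][0]+270,150+st[k][1]+st[k][3],.045,m))
print(goto(.435,.097,.12,-1.6))
E
```

```text
[317.10795455 200.22727273] [ 41  43  14  16 176] [0.439  0.0972 0.078 ]
[346.93421053 290.52631579] [14 29  7 14 76] [0.4371 0.0949 0.074 ]
[ 29  30  34  35 729] [315.52537723 195.87517147]
[0.4356 0.1105 0.05  ] [0.441 0.08  0.045]
yaw 99.9 turn 101.5 | tx -0.0060 ty -0.0319 tz 0.0827
```

Call:
{"op": "step_arm", "data": {"rows": [0.3, 0, 0, 0, 8.46, 0.3, 0, 0, 0, 8.46, 0.3, 0, 0, 0, 8.46, 0.3, 0, 0, 0, 8.46, 0.3, 0, 0, 0, 8.46, 0.3, 0, 0, 0, 8.46, 0.3, 0, 0, 0, 8.46, 0.3, 0, 0, 0, 8.46], "grip_force": 10}}

```text
time_s: 13.35
tcp_pos: [0.4387, 0.066, 0.2008]
orientation: [-0.001, 0.961, 0.276, -0.002]
ft_force: [-0.5, 0.5, 0.5]
grip_width: 0.0602
grip_force: 0.0
```

Call:
{"op": "step_arm", "data": {"rows": [0.3, 0, 0, 0, 8.46, 0.3, 0, 0, 0, 8.46, 0.3, 0, 0, 0, 8.46, 0.3, 0, 0, 0, 8.46, 0.3, -0.0064, -0.031, 0, 0, 0.3, 0, 0, 0.03, 0, 0.3, 0, 0, 0, 0, 0.3, 0, 0, 0, 0]}}

```text
time_s: 14.15
tcp_pos: [0.4332, 0.0967, 0.1715]
orientation: [-0.0, 1.0, -0.013, -0.002]
ft_force: [-0.9, -0.6, 0.8]
grip_width: 0.0606
grip_force: 0.0
```

```bash
python3 - <<'E'
from h import *
print(goto(.4345,.096,.040,-1.6))
m=viewer.camera_model("wrist");im=viewer.read_camera("wrist").astype(int)
print(proj("wrist",[.4385,.0962,.078],m))
A=im;R=(A[...,0]>90)&(A[...,1]<60)&(A[...,2]<60);n,_,st,c=cv2.connectedComponentsWithStats(R.astype(np.uint8))
print([(a.tolist(),b.round().tolist()) for a,b in zip(st[1:],c[1:]) if a[4]>60])
E
```

```text
yaw -1.5 turn 0.1 | tx 0.0014 ty 0.0007 tz 0.1315
[315.47039629 247.40678193]
[([463, 185, 28, 41, 423], [475.0, 205.0]), ([0, 194, 79, 74, 2087], [40.0, 225.0]), ([307, 236, 16, 21, 260], [315.0, 245.0])]
```

Position confirmed to within 2 px. I'll descend and grip.

Call:
{"op": "step_arm", "data": {"rows": [0.3, 0.0014, 0.0007, 0.045, 0, 0.3, 0, 0, 0.045, 0, 0.3, 0, 0, 0.03, 0, 0.3, 0, 0, 0.0115, 0, -1, 0, 0, 0, 0, -1, 0, 0, 0, 0, -1, 0, 0, 0, 0, -1, 0, 0, 0, 0], "grip_force": 10}}

```text
time_s: 15.0
tcp_pos: [0.437, 0.0955, 0.0424]
orientation: [0.0, 1.0, -0.013, 0.001]
ft_force: [0.6, 1.0, 0.6]
grip_width: 0.0329
grip_force: 0.5
```

Call:
{"op": "step_arm", "data": {"rows": [-1, 0, 0, 0, 0, -1, 0, 0, 0, 0, -1, 0, 0, -0.03, 0, -1, 0, 0, -0.05, 0, -1, 0, 0, -0.05, 0, -1, 0, 0, -0.04, 0, -1, 0, 0, 0, 0]}}

```text
time_s: 15.7
tcp_pos: [0.4392, 0.0956, 0.2169]
orientation: [0.0, 1.0, -0.013, 0.006]
ft_force: [0.8, -0.2, 0.1]
grip_width: 0.0287
grip_force: 9.9
```

```bash
python3 - <<'E'
from h import *
print(goto(.5725,.148,.1105,-1.6))
im=viewer.read_camera("wrist").astype(int);A=im;R=(A[...,0]>90)&(A[...,1]<60)&(A[...,2]<60);n,_,st,c=cv2.connectedComponentsWithStats(R.astype(np.uint8))
print([(a.tolist(),b.round().tolist()) for a,b in zip(st[1:],c[1:]) if a[4]>60])
s=r.get_state();m=viewer.camera_model("wrist");print(s["grip_width"],[proj("wrist",s["tcp_pos"]+np.array([.004+t*.05,0,.034]),m).round() for t in(0,.1)])
E
```

```text
yaw -1.5 turn 0.1 | tx 0.1317 ty -0.0561 tz 0.1064
[([33, 67, 12, 61, 447], [39.0, 95.0]), ([444, 191, 23, 35, 293], [453.0, 207.0]), ([29, 198, 79, 65, 1702], [71.0, 226.0]), ([302, 310, 34, 26, 709], [318.0, 324.0]), ([597, 313, 18, 23, 261], [607.0, 324.0]), ([561, 314, 36, 22, 599], [577.0, 324.0])]
0.028509005263069303 [array([314., 340.]), array([314., 327.])]
```

Call:
{"op": "step_arm", "data": {"rows": [-1, 0.0435, -0.0187, 0, 0.1, -1, 0.0435, -0.0187, 0, 0, -1, 0.0435, -0.0187, 0, 0, -1, 0, 0, 0, 0, -1, 0, 0, 0, 0]}}

```text
time_s: 16.25
tcp_pos: [0.5668, 0.1482, 0.208]
orientation: [0.0, 1.0, -0.014, -0.003]
ft_force: [-0.4, -0.8, -0.8]
grip_width: 0.0287
grip_force: 9.9
```

```bash
python3 - <<'E'
from h import *
s=r.get_state();print(s["time_s"],s["ft_force"],s["tcp_pos"],goto(.573,.148,.1125,-1.6,s))
si=viewer.read_camera("side").astype(int);A=si[120:300,180:340];R=(A[...,0]>90)&(A[...,1]<60)&(A[...,2]<60);n,_,st,c=cv2.connectedComponentsWithStats(R.astype(np.uint8))
print([(a.tolist(),(b+[180,120]).round().tolist()) for a,b in zip(st[1:],c[1:]) if a[4]>15])
p=s["tcp_pos"]+[.002,0,0]
for h in(-.042,-.012,.034,.046):print(h,proj("side",p+[0,0,h]).round())
cv2.imwrite("pics/s5.png",si[120:300,160:360,::-1].astype(np.uint8))
E
```

```text
16.25 [-0.36896569 -0.7969606  -0.78165291] [0.56684297 0.14820206 0.20803232] yaw -1.6 turn 0.0 | tx 0.0062 ty 0.0000 tz 0.0955
[([75, 81, 6, 10, 38], [257.0, 205.0])]
-0.042 [259. 242.]
-0.012 [257. 227.]
0.034 [254. 202.]
0.046 [253. 195.]
```

Call:
{"op": "step_arm", "data": {"rows": [-1, 0.006, 0, 0, 0, -1, 0, 0, 0.04, 0, -1, 0, 0, 0.04, 0, -1, 0, 0, 0.01, 0, -1, 0, 0, 0, 0, -1, 0, 0, 0, 0]}}

```text
time_s: 16.9
tcp_pos: [0.5748, 0.1479, 0.1231]
orientation: [-0.0, 1.0, -0.014, 0.001]
ft_force: [0.3, 0.3, -0.0]
grip_width: 0.0282
grip_force: 9.9
```

Call:
{"op": "step_arm", "data": {"rows": [-1, 0, 0, 0.002, 0, -1, 0, 0, 0, 0]}}

```text
time_s: 17.1
tcp_pos: [0.5748, 0.148, 0.1208]
orientation: [-0.0, 1.0, -0.014, 0.001]
ft_force: [0.7, -0.9, -0.1]
grip_width: 0.0287
grip_force: 9.9
```

Call:
{"op": "step_arm", "data": {"rows": [-1, 0, 0, 0.0015, 0, -1, 0, 0, 0, 0]}}

```text
time_s: 17.3
tcp_pos: [0.574, 0.148, 0.118]
orientation: [-0.0, 1.0, -0.014, 0.0]
ft_force: [-0.2, 0.9, -0.4]
grip_width: 0.0289
grip_force: 9.9
```

Call:
{"op": "step_arm", "data": {"rows": [-1, 0, 0, 0.0015, 0, -1, 0, 0, 0, 0]}}

```text
time_s: 17.5
tcp_pos: [0.5737, 0.148, 0.1159]
orientation: [0.0, 1.0, -0.014, -0.0]
ft_force: [-0.0, 0.2, -0.8]
grip_width: 0.0283
grip_force: 9.9
```

Call:
{"op": "step_arm", "data": {"rows": [-1, 0, 0, 0.0015, 0, -1, 0, 0, 0, 0]}}

```text
time_s: 17.7
tcp_pos: [0.5737, 0.148, 0.1143]
orientation: [0.0, 1.0, -0.014, -0.0]
ft_force: [-0.6, 0.6, -0.0]
grip_width: 0.029
grip_force: 9.9
```

Call:
{"op": "step_arm", "data": {"rows": [-1, 0, 0, 0.0015, 0, -1, 0, 0, 0, 0]}}

```text
time_s: 17.9
tcp_pos: [0.5737, 0.1479, 0.1129]
orientation: [0.0, 1.0, -0.014, -0.0]
ft_force: [-0.6, -0.3, -0.4]
grip_width: 0.0287
grip_force: 9.9
```

Call:
{"op": "step_arm", "data": {"rows": [-1, 0, 0, 0.001, 0, -1, 0, 0, 0, 0]}}

```text
time_s: 18.1
tcp_pos: [0.5738, 0.148, 0.112]
orientation: [-0.0, 1.0, -0.014, -0.0]
ft_force: [0.1, -0.3, -0.2]
grip_width: 0.0284
grip_force: 9.9
```

Call:
{"op": "step_arm", "data": {"rows": [-1, 0, 0, 0.001, 0, -1, 0, 0, 0, 0]}}

```text
time_s: 18.3
tcp_pos: [0.5738, 0.148, 0.111]
orientation: [-0.0, 1.0, -0.014, -0.0]
ft_force: [-0.1, -0.7, -0.2]
grip_width: 0.0288
grip_force: 9.9
```

Call:
{"op": "step_arm", "data": {"rows": [-1, 0, 0, 0.001, 0, -1, 0, 0, 0, 0]}}

```text
time_s: 18.5
tcp_pos: [0.5739, 0.148, 0.1102]
orientation: [-0.0, 1.0, -0.014, 0.0]
ft_force: [0.2, 0.2, -0.7]
grip_width: 0.0288
grip_force: 9.9
```

Call:
{"op": "step_arm", "data": {"rows": [-1, 0, 0, 0.001, 0, -1, 0, 0, 0, 0]}}

```text
time_s: 18.7
tcp_pos: [0.5742, 0.1482, 0.1101]
orientation: [-0.0, 1.0, -0.014, 0.001]
ft_force: [-2.2, 0.9, 5.8]
grip_width: 0.0284
grip_force: 10.0
```

The bottle has touched down on the sill (5.8 N). I'll release it, raise the hand and go for the jar.

Call:
{"op": "step_arm", "data": {"rows": [-0.3, 0, 0, 0, 0, -0.1, 0, 0, 0, 0, 0.1, 0, 0, 0, 0, 0.1, 0, 0, 0, 0, 0.1, 0, 0, -0.04, 0, 0.1, 0, 0, -0.05, 0, 0.3, 0, 0, -0.05, 0, 0.3, 0, 0, -0.02, 0], "grip_force": 12}}

```text
time_s: 19.5
tcp_pos: [0.5757, 0.1481, 0.2748]
orientation: [-0.0, 1.0, -0.014, 0.004]
ft_force: [1.5, -0.7, 0.0]
grip_width: 0.0595
grip_force: 0.0
```

Call:
{"op": "step_arm", "data": {"rows": [0.3, -0.049, 0, 0, 0, 0.3, -0.049, 0, 0, 0, 0.3, -0.049, 0, 0, 0, 0.3, 0, 0.049, 0, 0, 0.3, 0, 0.049, 0, 0, 0.3, 0, 0.049, 0, 0, 0.3, 0, 0.049, 0, 0, 0.3, 0, 0.049, 0, 0]}}

```text
time_s: 20.3
tcp_pos: [0.4197, -0.0946, 0.2694]
orientation: [0.0, 1.0, -0.014, 0.0]
ft_force: [0.6, 0.1, -0.1]
grip_width: 0.0605
grip_force: 0.0
```

Call:
{"op": "step_arm", "data": {"rows": [0.3, 0, 0.049, 0, 0, 0.3, 0, 0.049, 0, 0, 0.3, 0, 0.049, 0, 0, 0.3, 0, 0, 0, 0, 0.3, 0, 0, 0, 0]}}

```text
time_s: 20.8
tcp_pos: [0.4156, -0.2406, 0.2686]
orientation: [-0.001, 1.0, -0.015, -0.0]
ft_force: [-0.3, -0.3, -0.4]
grip_width: 0.0606
grip_force: 0.0
```

```bash
python3 - <<'E'
from h import *
s=r.get_state();print(s["time_s"],s["tcp_pos"],goto(.419,-.265,.13,-1.6,s))
m=viewer.camera_model("wrist");im=viewer.read_camera("wrist");cv2.imwrite("pics/w6.png",im[:,:,::-1])
c=proj("wrist",[.423,-.265,.044],m);print(c)
u,v=c.astype(int)
g=cv2.cvtColor(im,cv2.COLOR_RGB2GRAY);x0,y0=max(u-90,0),max(v-90,0);cr=cv2.medianBlur(g[y0:v+90,x0:u+90],5)
H=cv2.HoughCircles(cr,cv2.HOUGH_GRADIENT,1.2,15,param1=60,param2=18,minRadius=14,maxRadius=45)
print(None if H is None else [(round(a+x0),round(b+y0),round(q),ray("wrist",a+x0,b+y0,.044,m)) for a,b,q in H[0][:5]])
si=viewer.read_camera("side").astype(int);A=si[180:330,200:340];R=(A[...,0]>90)&(A[...,1]<60)&(A[...,2]<60);n,_,st,cc=cv2.connectedComponentsWithStats(R.astype(np.uint8))
print([(a.tolist(),(b+[200,180]).round().tolist()) for a,b in zip(st[1:],cc[1:]) if a[4]>15],proj("side",[.5765,.148,.142]),proj("side",[.5765,.148,.068]))
E
```

```text
20.8 [ 0.41556457 -0.24058758  0.26863446] yaw -1.8 turn -0.2 | tx 0.0041 ty 0.0243 tz 0.1386
[338.02152853 214.36897328]
[(337, 210, 17, array([ 0.4279, -0.2644,  0.044 ])), (297, 171, 44, array([ 0.4694, -0.2227,  0.044 ])), (358, 297, 18, array([ 0.327 , -0.2861,  0.044 ]))]
[([56, 65, 7, 15, 78], [259.0, 252.0]), ([56, 90, 13, 4, 20], [262.0, 272.0])] [256.18551244 251.69798738] [260.40108642 284.69718257]
```

Call:
{"op": "step_arm", "data": {"rows": [0.3, 0.0045, 0.012, 0, -0.2, 0.3, 0.0045, 0.012, 0.04, 0, 0.3, 0, 0, 0.05, 0, 0.3, 0, 0, 0.01, 0, 0.3, 0, 0, 0, 0]}}

```text
time_s: 21.4
tcp_pos: [0.4239, -0.2627, 0.1681]
orientation: [-0.001, 1.0, -0.011, -0.001]
ft_force: [0.2, -0.0, 0.6]
grip_width: 0.0604
grip_force: 0.0
```

```bash
python3 - <<'E'
from h import *
s=r.get_state();print(s["tcp_pos"])
m=viewer.camera_model("wrist");im=viewer.read_camera("wrist")
u,v=proj("wrist",[.428,-.2645,.044],m).astype(int);print(u,v)
g=cv2.cvtColor(im,cv2.COLOR_RGB2GRAY);x0,y0=u-80,v-80;cr=cv2.medianBlur(g[y0:v+80,x0:u+80],5)
H=cv2.HoughCircles(cr,cv2.HOUGH_GRADIENT,1.2,15,param1=60,param2=18,minRadius=18,maxRadius=40)
print(None if H is None else [(round(a+x0),round(b+y0),round(q),ray("wrist",a+x0,b+y0,.044,m)) for a,b,q in H[0][:5]])
print(goto(.424,-.2645,.036,-1.6,s))
E
```

```text
[ 0.42393634 -0.26266213  0.16805759]
317 239
[(320, 244, 20, array([ 0.4244, -0.2666,  0.044 ]))]
yaw -1.3 turn 0.3 | tx 0.0001 ty 0.0018 tz 0.1321
```

Call:
{"op": "step_arm", "data": {"rows": [0.3, -0.003, 0.003, 0.045, 0.3, 0.3, 0, 0, 0.045, 0, 0.3, 0, 0, 0.03, 0, 0.3, 0, 0, 0.01, 0, 0.3, 0, 0, 0, 0, -1, 0, 0, 0, 0, -1, 0, 0, 0, 0, -1, 0, 0, 0, 0], "grip_force": 10}}

```text
time_s: 22.25
tcp_pos: [0.4223, -0.2679, 0.0408]
orientation: [0.001, 1.0, -0.015, 0.001]
ft_force: [-0.1, 0.7, -0.3]
grip_width: 0.0414
grip_force: 0.0
```

Call:
{"op": "step_arm", "data": {"rows": [-1, 0, 0, 0, 0, -1, 0, 0, 0, 0, -1, 0, 0, 0, 0]}}

```text
time_s: 22.55
tcp_pos: [0.4219, -0.2674, 0.0402]
orientation: [0.001, 1.0, -0.015, 0.001]
ft_force: [-1.0, 1.7, 6.3]
grip_width: 0.0348
grip_force: 10.0
```

Call:
{"op": "step_arm", "data": {"rows": [-1, 0, 0, -0.03, 0, -1, 0, 0, -0.05, 0, -1, 0, 0, -0.05, 0, -1, 0, 0, -0.05, 0, -1, 0, 0, -0.04, 0, -1, 0, -0.046, 0, 0, -1, 0, -0.046, 0, 0, -1, 0, -0.046, 0, 0]}}

```text
time_s: 23.35
tcp_pos: [0.4251, -0.1278, 0.2595]
orientation: [0.0, 1.0, -0.016, 0.0]
ft_force: [0.9, 0.0, -0.2]
grip_width: 0.0347
grip_force: 10.0
```

Call:
{"op": "step_arm", "data": {"rows": [-1, 0, -0.046, 0, 0, -1, 0, -0.046, 0, 0, -1, 0, -0.046, 0, 0, -1, 0, -0.046, 0, 0, -1, 0, -0.046, 0, 0, -1, 0, -0.046, 0, 0, -1, 0, 0, 0, 0, -1, 0, 0, 0, 0]}}

```text
time_s: 24.15
tcp_pos: [0.4331, 0.1477, 0.2591]
orientation: [0.0, 1.0, -0.013, -0.0]
ft_force: [0.7, -0.2, -0.3]
grip_width: 0.0347
grip_force: 10.0
```

```bash
python3 - <<'E'
from h import *
s=r.get_state();print(s["time_s"],s["tcp_pos"],s["grip_width"],s["grip_force"],goto(.529,.149,.130,-1.6,s))
si=viewer.read_camera("side").astype(int);A=si[180:330,200:340];R=(A[...,0]>90)&(A[...,1]<60)&(A[...,2]<60);n,_,st,cc=cv2.connectedComponentsWithStats(R.astype(np.uint8))
b=[(a,(c+[200,180])) for a,c in zip(st[1:],cc[1:]) if a[4]>15];print(b[0], ray("side",*b[0][1],.142))
a=viewer.read_camera("top").astype(int);A=a[170:280,200:320];R=(A[...,0]>90)&(A[...,1]<60)&(A[...,2]<60);n,_,st,cc=cv2.connectedComponentsWithStats(R.astype(np.uint8))
print([(x.tolist(),(c+[200,170]).tolist(),ray("top",*(c+[200,170]),.143)) for x,c in zip(st[1:],cc[1:]) if x[4]>4])
E
```

```text
24.15 [0.43305897 0.14772709 0.25905092] 0.034677183986970714 9.986537514341762 yaw -1.5 turn 0.1 | tx 0.0959 ty -0.0040 tz 0.1291
(array([56, 65,  6, 15, 69], dtype=int32), array([258.60869565, 252.31884058])) [0.5721 0.1474 0.142 ]
[([25, 56, 6, 5, 14], [227.42857142857142, 228.28571428571428], array([0.5722, 0.1488, 0.143 ]))]
```

Call:
{"op": "step_arm", "data": {"rows": [-1, 0.0455, -0.002, 0, 0, -1, 0.0455, -0.002, 0, 0, -1, 0, 0, 0.045, 0, -1, 0, 0, 0.045, 0, -1, 0, 0, 0.03, 0, -1, 0, 0, 0.007, 0, -1, 0, 0, 0, 0, -1, 0, 0, 0, 0]}}

```text
time_s: 25.05
tcp_pos: [0.5261, 0.1474, 0.134]
orientation: [-0.0, 1.0, -0.015, 0.001]
ft_force: [0.5, 0.8, 0.4]
grip_width: 0.0349
grip_force: 10.0
```

```bash
cat >> h.py <<'E'
def rk(P):
    c,s=np.cos(-.0285),np.sin(-.0285);d=np.array(P)-[.5835,.1128,0];return (np.array([c*d[0]+s*d[1],-s*d[0]+c*d[1],d[2]])*1e3).round(1)
def cap(z=.143):
    out=[]
    for n,(y0,y1,x0,x1) in(("top",(150,280,200,280)),("side",(180,330,200,340))):
        A=viewer.read_camera(n).astype(int)[y0:y1,x0:x1];R=(A[...,0]>80)&(A[...,1]<60)&(A[...,2]<60);k,_,st,cc=cv2.connectedComponentsWithStats(R.astype(np.uint8))
        out+=[(n,int(x[4]),rk(ray(n,*(c+[x0,y0]),z)).tolist()) for x,c in zip(st[1:],cc[1:]) if x[4]>4]
    return out
E
python3 - <<'E'
from h import *
s=r.get_state();print(s["tcp_pos"],rk(s["tcp_pos"]),s["ft_force"],cap())
E
```

```text
[0.52605113 0.14736897 0.13395661] [-58.4  32.9 134. ] [0.51024307 0.82498483 0.41386081] [('side', 9, [-41.8, 73.8, 143.0])]
```

Call:
{"op": "step_arm", "data": {"rows": [-1, 0, -0.002, 0.005, 0, -1, 0.006, 0, 0, 0, -1, 0.006, 0, 0, 0, -1, 0.006, 0, 0, 0, -1, 0.006, 0, 0, 0, -1, 0.006, 0, 0, 0, -1, 0.006, 0, 0, 0, -1, 0.006, 0, 0, 0]}}

```text
time_s: 25.95
tcp_pos: [0.5672, 0.1489, 0.1271]
orientation: [0.0, 1.0, -0.015, -0.0]
ft_force: [-0.4, -0.2, -0.3]
grip_width: 0.0348
grip_force: 10.0
```

```bash
python3 - <<'E'
from h import *
s=r.get_state();print(s["tcp_pos"],rk(s["tcp_pos"]),s["ft_force"],s["grip_width"],cap())
a=viewer.read_camera("side");cv2.imwrite("pics/s7.png",cv2.resize(a[170:320,190:350,::-1],None,fx=4,fy=4,interpolation=2)[:600,:640])
E
```

```text
[0.56715804 0.14888573 0.12708156] [-17.4  35.6 127.1] [-0.42378378 -0.17152487 -0.34639683] 0.0348461880799491 []
```

Call:
{"op": "step_arm", "data": {"rows": [-1, 0.006, 0, -0.002, 0, -1, 0.006, 0, 0, 0, -1, 0.006, 0, 0, 0, -1, 0.006, 0, 0, 0, -1, 0.004, 0, 0, 0, -1, 0, 0, 0, 0]}}

```text
time_s: 26.7
tcp_pos: [0.5953, 0.148, 0.129]
orientation: [0.0, 1.0, -0.015, 0.0]
ft_force: [0.6, -0.5, -0.5]
grip_width: 0.0347
grip_force: 10.0
```

```bash
python3 - <<'E'
from h import *
s=r.get_state();print(s["time_s"],s["tcp_pos"],rk(s["tcp_pos"]),s["ft_force"],s["grip_width"],cap())
E
```

```text
26.7 [0.59531632 0.14800068 0.12901497] [ 10.8  35.5 129. ] [ 0.59754541 -0.45952891 -0.53383472] 0.03465045453791212 []
```

Call:
{"op": "step_arm", "data": {"rows": [-1, 0.003, 0, 0, 0, -1, 0, 0, 0, 0]}}

```text
time_s: 27.0
tcp_pos: [0.5978, 0.148, 0.1292]
orientation: [-0.0, 1.0, -0.015, 0.0]
ft_force: [-0.4, -0.1, 0.6]
grip_width: 0.0345
grip_force: 10.0
```

Call:
{"op": "step_arm", "data": {"rows": [-1, 0.002, 0, 0, 0, -1, 0, 0, 0, 0]}}

```text
time_s: 27.2
tcp_pos: [0.5999, 0.1479, 0.1292]
orientation: [0.0, 1.0, -0.015, 0.0]
ft_force: [-0.2, 0.8, -0.1]
grip_width: 0.0347
grip_force: 10.0
```

Call:
{"op": "step_arm", "data": {"rows": [-1, 0.002, 0, 0, 0, -1, 0, 0, 0, 0]}}

```text
time_s: 27.4
tcp_pos: [0.6019, 0.1479, 0.1292]
orientation: [-0.0, 1.0, -0.015, 0.0]
ft_force: [-0.7, -0.7, -0.2]
grip_width: 0.0347
grip_force: 10.0
```

```bash
python3 - <<'E'
from h import *
s=r.get_state();print(s["time_s"],rk(s["tcp_pos"]),s["ft_force"],s["grip_width"])
E
```

```text
27.4 [ 17.4  35.6 129.2] [-0.65948329 -0.6729015  -0.17517858] 0.034725178082139256
```

Call:
{"op": "step_arm", "data": {"rows": [-1, -0.02, 0, 0, 0, -1, -0.03, 0, 0, 0, -1, -0.028, 0, 0, 0, -1, 0, 0.036, 0, 0, -1, 0, 0.035, 0, 0, -1, 0, 0, 0, 0, -1, 0, 0, 0, 0]}}

```text
time_s: 28.1
tcp_pos: [0.5218, 0.0787, 0.1294]
orientation: [-0.0, 1.0, -0.016, 0.0]
ft_force: [-0.1, 1.0, -0.2]
grip_width: 0.0347
grip_force: 10.0
```

```bash
python3 - <<'E'
from h import *
s=r.get_state();print(s["time_s"],rk(s["tcp_pos"]),goto(.5225,.0795,.055,-1.6,s),cap())
def W(x,y,z):
    c,q=np.cos(-.0285),np.sin(-.0285);return [.5835+c*x-q*y,.1128+q*x+c*y,z]
for x in (.05,.056,.062):print([ (h,proj("side",W(x,.035,.068+h)).round().tolist()) for h in(0,.05,.075)])
a=viewer.read_camera("side");cv2.imwrite("pics/s8.png",cv2.resize(a[170:320,190:350,::-1],None,fx=4,fy=4,interpolation=2)[:600,:640])
for p in((0.05,.035,.108),):
    u,v=proj("side",W(*p)).astype(int);print(u,v);print(a[v-12:v+13:3,u-12:u+13:3].min(2))
E
```

```text
28.1 [-60.7 -35.9 129.4] yaw -1.8 turn -0.2 | tx 0.0006 ty -0.0008 tz 0.0744 [('side', 76, [44.2, 36.2, 143.0]), ('side', 16, [8.5, 71.4, 143.0])]
[(0, [234.0, 273.0]), (0.05, [230.0, 252.0]), (0.075, [228.0, 240.0])]
[(0, [231.0, 272.0]), (0.05, [228.0, 250.0]), (0.075, [226.0, 239.0])]
[(0, [229.0, 271.0]), (0.05, [225.0, 249.0]), (0.075, [223.0, 238.0])]
231 255
[[ 71  67  72  38  37  46  67  67  70]
 [ 72  70  76  52  35  76 163  81  65]
 [ 72  69  98 103 102 161 181 148  67]
 [ 71  68 108 119 137 152 163 148  68]
 [ 62  67 107 117 119 128 136  93  70]
 [ 70  66  91  96 109  98  77  45  99]
 [ 69  82  98  48  46  42  57  80  99]
 [ 86 100 100  99  97  97 100  79  96]
 [100  99 100  99 100 100 101  94  97]]
```

Seen from the side, the cap reads rack x ≈ 44, so the bottle's front is right at the board edge (about 30). I'll go back and push it a few mm further.

Call:
{"op": "step_arm", "data": {"rows": [-1, 0, -0.0365, 0, -0.2, -1, 0, -0.0355, 0, 0, -1, 0.024, 0, 0, 0, -1, 0.024, 0, 0, 0, -1, 0.02, 0, 0, 0, -1, 0.006, 0, 0, 0, -1, 0.004, 0, 0, 0, -1, 0, 0, 0, 0]}}

```text
time_s: 29.05
tcp_pos: [0.601, 0.1496, 0.1288]
orientation: [-0.0, 1.0, -0.013, -0.001]
ft_force: [0.4, -0.5, 0.1]
grip_width: 0.0347
grip_force: 10.0
```

Call:
{"op": "step_arm", "data": {"rows": [-1, 0.002, 0, 0, 0, -1, 0, 0, 0, 0]}}

```text
time_s: 29.25
tcp_pos: [0.603, 0.1492, 0.1293]
orientation: [-0.0, 1.0, -0.013, -0.0]
ft_force: [-0.4, 0.4, -0.3]
grip_width: 0.0347
grip_force: 10.0
```

Call:
{"op": "step_arm", "data": {"rows": [-1, 0.0015, 0, 0, 0, -1, 0, 0, 0, 0]}}

```text
time_s: 29.45
tcp_pos: [0.605, 0.149, 0.1293]
orientation: [-0.0, 1.0, -0.013, 0.0]
ft_force: [-0.4, -0.4, -0.2]
grip_width: 0.0346
grip_force: 10.0
```

```bash
python3 - <<'E'
from h import *
s=r.get_state();print(s["time_s"],rk(s["tcp_pos"]),s["ft_force"],s["grip_width"])
E
```

```text
29.45 [ 20.5  36.8 129.3] [-0.40978488 -0.42545707 -0.19904384] 0.034608197190983146
```

Call:
{"op": "step_arm", "data": {"rows": [-1, 0.0015, 0, 0, 0, -1, 0, 0, 0, 0]}}

```text
time_s: 29.65
tcp_pos: [0.6067, 0.149, 0.1292]
orientation: [-0.0, 1.0, -0.013, 0.0]
ft_force: [-0.2, -0.0, 0.0]
grip_width: 0.0347
grip_force: 10.0
```

Call:
{"op": "step_arm", "data": {"rows": [-1, 0.0015, 0, 0, 0, -1, 0, 0, 0, 0]}}

```text
time_s: 29.85
tcp_pos: [0.6083, 0.149, 0.1292]
orientation: [-0.0, 1.0, -0.013, 0.0]
ft_force: [1.0, 0.4, 0.1]
grip_width: 0.0347
grip_force: 10.0
```

Call:
{"op": "step_arm", "data": {"rows": [-1, 0.001, 0, 0, 0, -1, 0, 0, 0, 0]}}

```text
time_s: 30.05
tcp_pos: [0.6085, 0.149, 0.1291]
orientation: [0.0, 1.0, -0.013, -0.001]
ft_force: [-3.9, 0.2, 1.8]
grip_width: 0.0345
grip_force: 11.4
```

The fingers just touched the board edge (3.9 N) with the TCP at x ≈ 24. I'll back out and check the bottle.

Call:
{"op": "step_arm", "data": {"rows": [-1, -0.024, 0, 0, 0, -1, -0.03, 0, 0, 0, -1, -0.03, 0, 0, -0.1, -1, 0, 0.036, 0, 0, -1, 0, 0.036, 0, 0, -1, 0, 0, 0, 0, -1, 0, 0, 0, 0]}}

```text
time_s: 30.75
tcp_pos: [0.5238, 0.0786, 0.1294]
orientation: [-0.0, 1.0, -0.013, 0.001]
ft_force: [0.1, 0.1, -0.1]
grip_width: 0.0351
grip_force: 10.0
```

```bash
python3 - <<'E'
from h import *
s=r.get_state();print(s["time_s"],rk(s["tcp_pos"]),goto(.5225,.0795,.055,-1.6,s),cap())
a=viewer.read_camera("side");cv2.imwrite("pics/s9.png",cv2.resize(a[170:320,180:340,::-1],None,fx=4,fy=4,interpolation=2)[:600,:640])
E
```

```text
30.75 [-58.7 -35.9 129.4] yaw -1.5 turn 0.1 | tx -0.0014 ty -0.0009 tz 0.0744 [('side', 78, [52.6, 34.9, 143.0]), ('side', 18, [16.0, 70.7, 143.0])]
```

View pics/s9.png

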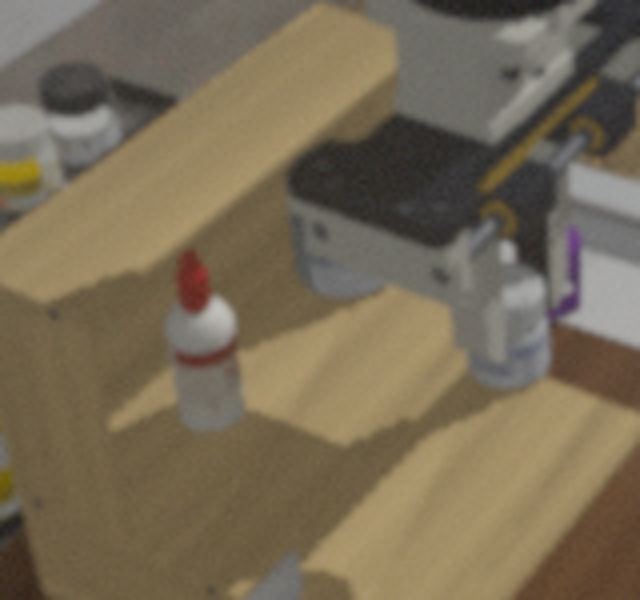

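The side view shows the bottle upright under the upper board, with its cap at crop (195,280), i.e. rack x ≈ 52. The wide jar is untouched, and the small jar is held level in the gripper. Next I'll set the jar on the low tier's sill.

Call:
{"op": "step_arm", "data": {"rows": [-1, 0, 0, 0.04, 0, -1, 0, 0, 0.03, 0, -1, 0, 0, 0, 0, -1, 0.01, 0, 0, 0, -1, 0.01, 0, 0, 0, -1, 0, 0, 0.004, 0, -1, 0, 0, 0, 0]}}

```text
time_s: 31.6
tcp_pos: [0.5448, 0.0789, 0.0562]
orientation: [-0.0, 1.0, -0.012, 0.001]
ft_force: [-1.4, 0.1, -3.2]
grip_width: 0.0347
grip_force: 10.0
```

Call:
{"op": "step_arm", "data": {"rows": [-1, 0, 0, 0.002, 0, -1, 0, 0, 0, 0]}}

```text
time_s: 31.8
tcp_pos: [0.5446, 0.0787, 0.054]
orientation: [0.0, 1.0, -0.012, 0.001]
ft_force: [0.9, 0.1, -0.4]
grip_width: 0.0346
grip_force: 10.0
```

Call:
{"op": "step_arm", "data": {"rows": [-1, 0, 0, 0.002, 0, -1, 0, 0, 0, 0]}}

```text
time_s: 32.0
tcp_pos: [0.5436, 0.0787, 0.0513]
orientation: [0.0, 1.0, -0.012, 0.0]
ft_force: [-0.1, -0.4, -0.7]
grip_width: 0.0342
grip_force: 10.0
```

Call:
{"op": "step_arm", "data": {"rows": [-1, 0, 0, 0.0015, 0, -1, 0, 0, 0, 0]}}

```text
time_s: 32.2
tcp_pos: [0.5436, 0.0786, 0.0498]
orientation: [0.0, 1.0, -0.012, 0.0]
ft_force: [0.4, 0.3, 1.3]
grip_width: 0.0343
grip_force: 10.0
```

Call:
{"op": "step_arm", "data": {"rows": [-1, 0, 0, 0.001, 0, -1, 0, 0, 0, 0]}}

```text
time_s: 32.4
tcp_pos: [0.5442, 0.0786, 0.0494]
orientation: [0.0, 1.0, -0.012, 0.001]
ft_force: [-0.2, 0.1, 4.1]
grip_width: 0.0346
grip_force: 10.0
```

Call:
{"op": "step_arm", "data": {"rows": [-1, 0, 0, 0.001, 0, -1, 0, 0, 0, 0]}}

```text
time_s: 32.6
tcp_pos: [0.5448, 0.0787, 0.0489]
orientation: [0.0, 1.0, -0.012, 0.002]
ft_force: [0.6, 0.0, 8.1]
grip_width: 0.0349
grip_force: 10.0
```

Call:
{"op": "step_arm", "data": {"rows": [-1, 0, 0, -0.001, 0, 0, 0, 0, 0, 0, 0, 0, 0, 0, 0, 0, 0, 0, 0, 0, 0, 0, 0, -0.04, 0, 0, -0.01, 0, -0.05, 0, -1, -0.045, 0, 0, 0, -1, -0.045, 0, 0, 0]}}

```text
time_s: 33.4
tcp_pos: [0.444, 0.081, 0.139]
orientation: [0.0, 1.0, -0.012, 0.002]
ft_force: [-0.6, -0.1, -0.6]
grip_width: 0.0349
grip_force: 0.0
```

Call:
{"op": "step_arm", "data": {"rows": [-1, 0, 0, 0, 0, -1, 0, 0, 0, 0]}}

```text
time_s: 33.6
tcp_pos: [0.4429, 0.0813, 0.1379]
orientation: [-0.0, 1.0, -0.012, 0.0]
ft_force: [0.0, 0.1, 0.4]
grip_width: 0.0188
grip_force: 0.0
```

```bash
cat >> h.py <<'E'
def W(x,y,z):
    c,q=np.cos(-.0285),np.sin(-.0285);return [.5835+c*x-q*y,.1128+q*x+c*y,z]
def strip(y=-.035,z=.0085,x0=-.09,x1=.0,n=31,img=None):
    "side-view grey values along the low floor line, rack x in mm"
    a=viewer.read_camera("side") if img is None else img;return [(round(x*1e3),a[tuple(proj("side",W(x,y,z)).round().astype(int)[::-1])].tolist()) for x in np.linspace(x0,x1,n)]
E
python3 - <<'E'
from h import *
s=r.get_state();print(s["time_s"],rk(s["tcp_pos"]),s["grip_width"])
a=viewer.read_camera("side");b=cv2.imread("pics/side0.png")[:,:,::-1]
np.save("placed.npy",a)
d=np.abs(a.astype(int)-b).max(2)
p=[proj("side",W(x,-.035,z)) for x,z in((-.044,.008),(-.044,.052))];print(p)
u,v=p[0].astype(int)
print((d[v-30:v+16,u-20:u+24]>28).astype(int).tolist().__str__().replace("], [","\n").replace(", ",""));print(u-20,v-30)
E
```

```text
33.6 [-139.7  -35.5  137.9] 0.01884531110604588
[array([301.53696906, 292.17607699]), array([300.54439538, 274.73197328])]
[[00000000000000000000000000000000000000000000
00000000000000000000000000000000000000000000
00000000000000000000000000000000000000000000
00000000000000000000000000000000000000000000
00000000000000000100000000000000000000000000
00000000000000111111111100000000000000000000
00000000000011111111111111000000000000000000
00000000000111111111111111000000000000000000
00000000001111111111111111100000000000000000
00000000011111111111111111110000000000000000
00000000011111111111111111110000000000000000
00000000011111111111111111110000000000000000
00000000011111111111111111110000000000000000
00000000011111111111111111110000000000000000
00000000011111111111111111110000000000000000
00000000001111111111111111100000000000000000
00000000011111111111111111100000000000000000
00000000001111111111111011110000000000000000
00000000001111111111111111110000000000000000
00000000001111111111111111111000000000000000
00000000001111111111111111111000000000000000
000000000011111111111111111110
[... 404 characters left out ...]
000011111111111
11111111000011111111111111100001111111111111
11111111100001111111111111000111111111111111
11111111110000011111111110011111111111111111
11111111111000011111111000111111111111111111
11111111111100111111100011111111111111111111
11111111111111111110001111111111111111111111
11111111111111111000111111111111111111111111
11111111111111110011111111111111111111111111
11111111111111000111111111111111111111111111
11111111111100011111111111111111111111110011
11111111110001111111111111111111111111110000
11111111000011111111111111111111111111110010
11111100000111111111111111111111111111100011
11100000011111111111111111111111111111110111
11000000111111111111111111111111111111101001]]
281 262
```

```bash
cat >> h.py <<'E'
from scipy.optimize import least_squares
def jarbox(x,y):
    t=np.linspace(0,2*np.pi,40);P=np.array([proj("side",W(x+.018*np.cos(k),y+.018*np.sin(k),z)) for z in(.008,.052) for k in t]);return P[:,0].min(),P[:,0].max(),P[:,1].min(),P[:,1].max()
E
python3 - <<'E'
from h import *
for x in(-.05,-.044,-.038,-.03,-.008):print(x,np.round(jarbox(x,-.035),1))
print("seen: u 290-308.5 v 266.5-297.5 (bottom tip)")
q=least_squares(lambda p:np.array(jarbox(*p))-[290,309,266.5,297.5],[-.04,-.035]);print(q.x,q.fun)
E
```

```text
-0.05 [293.4 314.  269.2 300.4]
-0.044 [290.6 311.2 268.1 299.2]
-0.038 [287.8 308.5 267.  298. ]
-0.03 [284.2 304.9 265.5 296.4]
-0.008 [274.3 295.1 261.6 292.1]
seen: u 290-308.5 v 266.5-297.5 (bottom tip)
[-0.0394468  -0.03733238] [-0.78416975  0.80802593 -0.01327029 -0.02541416]
```

The jar stands on the sill at rack (−39, −37), taken from its silhouette in the side view. Next I'll bring the closed fingers down behind it.

Call:
{"op": "step_arm", "data": {"rows": [-1, 0.031, 0.0018, 0, 0, -1, 0.031, 0, 0, 0, -1, 0, 0, 0.045, 0, -1, 0, 0, 0.045, 0, -1, 0, 0, 0.012, 0, -1, 0, 0, 0, 0, -1, 0, 0, 0, 0]}}

```text
time_s: 34.35
tcp_pos: [0.5071, 0.0777, 0.0367]
orientation: [0.0, 1.0, -0.012, 0.001]
ft_force: [-0.2, -0.8, -0.1]
grip_width: 0.0009
grip_force: 0.0
```

```bash
python3 - <<'E'
from h import *
s=r.get_state();print(s["time_s"],rk(s["tcp_pos"]),s["grip_width"],s["ft_force"],goto(*W(-.040,-.037,.035),-1.6,s))
E
```

```text
34.35 [-75.4 -37.3  36.7] 0.0009050413791710833 [-0.19887287 -0.76418157 -0.10166166] yaw -1.4 turn 0.2 | tx 0.0354 ty -0.0003 tz 0.0017
```

Call:
{"op": "step_arm", "data": {"rows": [-1, 0.009, 0, 0, 0, -1, 0.026, 0, 0, 0, -1, 0, 0, 0, 0, -1, -0.03, 0, 0, 0, -1, -0.05, 0, 0, 0, -1, -0.02, 0, 0, 0]}}

```text
time_s: 34.95
tcp_pos: [0.4358, 0.0799, 0.036]
orientation: [-0.0, 1.0, -0.012, -0.002]
ft_force: [-0.9, -0.7, 0.4]
grip_width: 0.0002
grip_force: 0.0
```

```bash
cat >> h.py <<'E'
def jarfit():
    a=viewer.read_camera("side");b=cv2.imread("pics/side0.png")[:,:,::-1];d=(np.abs(a.astype(int)-b).max(2)>28)[255:300,262:325].astype(np.uint8)
    s=r.get_state();print(s["time_s"],rk(s["tcp_pos"]))
    print("\n".join("".join(".#"[k] for k in q) for q in d))
E
python3 -c "
from h import *
jarfit()
for x in(-.04,-.03,-.02,-.01,0):print(x,np.round(np.array(jarbox(x,-.037))-[262,262,255,255],1))"
```

```text
35.0 [-148.8  -36.9   35.9]
...............................................................
...............................................................
...............................................................
...............................................................
...............................................................
...............................................................
...............................................................
...............................................................
...............................................................
...............................................................
................................##.............................
...............................####............................
..............................#####............................
.............................######...........................#
............................#######..........................##
...........................#######..................###.....###
..........................########..............
[... 1243 characters left out ...]
.#######..######...................#######..#...####
............#############.....................######.#####...##
..........#############........................#####.######....
.........############...............................###########
.........##########..........................##################
.......##########...........................###################
......########............................#####################
......######...........................########################
.....######...........................#########################
-0.04 [27.4 48.  11.7 42.7]
-0.03 [22.8 43.4  9.9 40.7]
-0.02 [18.3 39.   8.1 38.8]
-0.01 [13.8 34.5  6.3 36.8]
0 [ 9.4 30.2  4.5 34.9]
```

The flick moved the jar to about x −12, but its front must reach at least −9.5 at the centre, so a little more is needed. I'll check where the arm settles before a second, slightly faster tap.

Call:
{"op": "step_arm", "data": {"rows": [-1, 0, 0, 0, 0, -1, 0, 0, 0, 0]}}

```text
time_s: 35.2
tcp_pos: [0.4429, 0.0792, 0.0369]
orientation: [0.0, 1.0, -0.012, 0.002]
ft_force: [-0.0, -0.3, -0.2]
grip_width: 0.0007
grip_force: 0.0
```

```bash
python3 - <<'E'
from h import *
s=r.get_state();print(s["time_s"],rk(s["tcp_pos"]))
im=viewer.read_camera("side");b=cv2.imread("pics/side0.png")[:,:,::-1];d=(np.abs(im.astype(int)-b).max(2)>28)
m=d[255:287,262:325].copy().astype(float)
t=np.linspace(0,2*np.pi,60)
# right edge of the jar by rows (seen) against the model hull
for x in(-.016,-.013,-.010,-.007):
    H=cv2.convexHull(np.array([proj("side",W(x+.018*np.cos(k),-.037+.018*np.sin(k),z)) for z in(.008,.052) for k in t]).astype(np.float32))
    M=np.zeros((480,640),np.uint8);cv2.fillConvexPoly(M,(H*16).astype(np.int32),1,shift=4)
    print(x,[(v,int(np.nonzero(M[v])[0].max())) for v in range(270,295,3)])
print([(v,int(262+np.nonzero(d[v,262:302])[0].max())) for v in range(270,295,3)])
E
```

```text
35.2 [-139.6  -37.6   36.9]Traceback (most recent call last):
  File "<stdin>", line 10, in <module>
    return umr_maximum(a, axis, None, out, keepdims, initial, where)
ValueError: zero-size array to reduction operation maximum which has no identity
```

Call:
{"op": "step_arm", "data": {"rows": [-1, 0.0076, 0, 0, 0, -1, 0.045, 0, 0, 0, -1, 0.045, 0, 0, 0, -1, 0, 0, 0, 0]}}

```text
time_s: 35.65
tcp_pos: [0.5445, 0.0763, 0.0357]
orientation: [0.0, 1.0, -0.013, 0.003]
ft_force: [-0.2, -0.6, 0.3]
grip_width: 0.0008
grip_force: 0.0
```

Call:
{"op": "step_arm", "data": {"rows": [-1, -0.03, 0, 0, 0, -1, -0.04, 0, 0, 0, -1, -0.028, 0, 0, 0, -1, 0, 0, 0, 0]}}

```text
time_s: 36.05
tcp_pos: [0.4343, 0.08, 0.0348]
orientation: [-0.0, 1.0, -0.012, -0.003]
ft_force: [0.1, -0.3, 0.8]
grip_width: 0.0002
grip_force: 0.0
```

```bash
cat > jf.py <<'E'
from h import *
s=r.get_state();print(s["time_s"],rk(s["tcp_pos"]),s["ft_force"].round(1))
im=viewer.read_camera("side");b=cv2.imread("pics/side0.png")[:,:,::-1];d=(np.abs(im.astype(int)-b).max(2)>28)
R=range(272,290,2);t=np.linspace(0,2*np.pi,60)
f=lambda M:[int(262+np.nonzero(M[v,262:301])[0].max()) if M[v,262:301].any() else 0 for v in R]
for x in(-.016,-.013,-.010,-.007,-.004,0):
    H=cv2.convexHull(np.array([proj("side",W(x+.018*np.cos(k),-.037+.018*np.sin(k),z)) for z in(.008,.052) for k in t]).astype(np.float32))
    M=np.zeros((480,640),np.uint8);cv2.fillConvexPoly(M,(H*16).astype(np.int32),1,shift=4);print(x,f(M))
print("seen",f(d))
E
python3 jf.py
```

```text
36.05 [-148.2  -37.    34.8] [ 0.1 -0.3  0.8]
-0.016 [298, 298, 299, 299, 299, 299, 299, 299, 299]
-0.013 [297, 297, 297, 297, 298, 298, 298, 298, 297]
-0.01 [296, 296, 296, 296, 296, 296, 296, 296, 295]
-0.007 [294, 295, 295, 295, 295, 295, 295, 295, 294]
-0.004 [293, 293, 293, 294, 294, 294, 294, 293, 292]
0 [291, 291, 292, 292, 292, 292, 292, 291, 289]
seen [295, 295, 296, 296, 296, 296, 295, 293, 291]
```

Call:
{"op": "step_arm", "data": {"rows": [-1, 0, 0, 0, 0, -1, 0.0095, 0, 0, 0, -1, 0.045, 0, 0, 0, -1, 0.045, 0, 0, 0, -1, 0, 0, 0, 0]}}

```text
time_s: 36.6
tcp_pos: [0.5449, 0.0764, 0.0354]
orientation: [0.0, 1.0, -0.012, 0.002]
ft_force: [-1.2, -0.5, -0.4]
grip_width: 0.0007
grip_force: 0.0
```

Call:
{"op": "step_arm", "data": {"rows": [-1, -0.03, 0, 0, 0, -1, -0.04, 0, 0, 0, -1, -0.028, 0, 0, 0, -1, 0, 0, 0, 0]}}

```text
time_s: 37.0
tcp_pos: [0.4359, 0.0799, 0.0348]
orientation: [-0.0, 1.0, -0.012, -0.003]
ft_force: [-0.1, -0.5, 0.6]
grip_width: 0.0003
grip_force: 0.0
```

```bash
python3 jf.py | grep -E "seen|\["
```

```text
37.0 [-146.6  -37.1   34.8] [-0.1 -0.5  0.6]
-0.016 [298, 298, 299, 299, 299, 299, 299, 299, 299]
-0.013 [297, 297, 297, 297, 298, 298, 298, 298, 297]
-0.01 [296, 296, 296, 296, 296, 296, 296, 296, 295]
-0.007 [294, 295, 295, 295, 295, 295, 295, 295, 294]
-0.004 [293, 293, 293, 294, 294, 294, 294, 293, 292]
0 [291, 291, 292, 292, 292, 292, 292, 291, 289]
seen [294, 295, 295, 295, 296, 296, 295, 292, 291]
```

The taps have put the jar at the board edge and finger width allows no more. To push it in clearly further I need something thin that reaches ahead of the fingers. The green cutter lying loose near (348,324) in the top view can be borrowed and put back, so I'll measure it.

```bash
python3 - <<'E'
from h import *
def seg(n,I,y0,y1,x0,x1,z,m=None):
    A=I[y0:y1,x0:x1].astype(int);R=((A[...,1]>A[...,0]+8)&(A[...,1]>A[...,2]+2)).astype(np.uint8)
    k,L,st,cc=cv2.connectedComponentsWithStats(R)
    for i in range(1,k):
        if st[i,4]>60:
            v,u=np.nonzero(L==i);(c,wh,an)=cv2.minAreaRect(np.c_[u+x0,v+y0].astype(np.float32));bp=cv2.boxPoints((c,wh,an))
            print(n,st[i].tolist(),np.round(c,1),np.round(wh,1),round(an,1),[ray(n,*p,z,m)[:2].tolist() for p in bp],ray(n,*c,z,m))
seg("top",cv2.imread("pics/top0.png")[:,:,::-1],305,340,300,400,.008)
seg("side",cv2.imread("pics/side0.png")[:,:,::-1],235,300,370,440,.008)
# template shift of jar since placing
a=cv2.cvtColor(np.load("placed.npy"),cv2.COLOR_RGB2GRAY);b=cv2.cvtColor(viewer.read_camera("side"),cv2.COLOR_RGB2GRAY)
t=a[276:299,294:310];q=cv2.matchTemplate(b[255:310,265:320],t,cv2.TM_CCOEFF_NORMED);_,mx,_,l=cv2.minMaxLoc(q);print("shift",l[0]+265-294,l[1]+255-276,mx)
print(proj("side",W(-.039,-.037,.03))-proj("side",W(-.009,-.037,.03)))
print(goto(.40,-.05,.12,88))
E
```

```text
top [54, 16, 18, 8, 84] [362.5 324.5] [ 7. 17.] 90.0 [[0.4017, -0.0988], [0.4024, -0.1344], [0.388, -0.1345], [0.3873, -0.0989]] [ 0.3949 -0.1167  0.008 ]
side [39, 14, 13, 12, 74] [414.8 255.3] [ 5.7 14.8] 45.0 [[0.4014, -0.104], [0.3946, -0.1451], [0.383, -0.1369], [0.39, -0.0964]] [ 0.3923 -0.1203  0.008 ]
shift -14 -7 0.8420667052268982
[13.4553502  5.6198661]
yaw -1.4 turn -89.4 | tx -0.1307 ty -0.0370 tz -0.0840
```

Call:
{"op": "step_arm", "data": {"rows": [-1, 0.03, 0, 0, 0, -1, 0.03, 0, 0, 0, -1, 0.02, 0, 0, 0, -1, 0.01, 0, 0, 0, -1, 0.008, 0, 0, 0, -1, 0, 0, 0, 0, -1, 0, 0, 0, 0]}}

```text
time_s: 37.8
tcp_pos: [0.5387, 0.0771, 0.0354]
orientation: [-0.0, 1.0, -0.012, -0.001]
ft_force: [-0.2, -0.2, 0.1]
grip_width: 0.0003
grip_force: 0.0
```

Call:
{"op": "step_arm", "data": {"rows": [-1, 0.002, 0, 0, 0, -1, 0, 0, 0, 0]}}

```text
time_s: 38.0
tcp_pos: [0.5412, 0.077, 0.0358]
orientation: [0.0, 1.0, -0.012, -0.0]
ft_force: [-0.5, 0.3, -0.0]
grip_width: 0.0005
grip_force: 0.0
```

Call:
{"op": "step_arm", "data": {"rows": [-1, 0.0015, 0, 0, 0, -1, 0, 0, 0, 0]}}

```text
time_s: 38.2
tcp_pos: [0.5432, 0.0769, 0.0358]
orientation: [0.0, 1.0, -0.012, 0.0]
ft_force: [0.1, -0.3, -0.1]
grip_width: 0.0007
grip_force: 0.0
```

Call:
{"op": "step_arm", "data": {"rows": [-1, 0.0015, 0, 0, 0, -1, 0, 0, 0, 0]}}

```text
time_s: 38.4
tcp_pos: [0.5448, 0.0768, 0.0357]
orientation: [0.0, 1.0, -0.012, 0.0]
ft_force: [-0.1, 0.4, -0.3]
grip_width: 0.0003
grip_force: 0.0
```

```bash
python3 - <<'E'
from h import *
s=r.get_state();print(s["time_s"],rk(s["tcp_pos"]),s["ft_force"])
E
```

```text
38.4 [-37.7 -37.   35.7] [-0.12007195  0.40085057 -0.29952638]
```

Call:
{"op": "step_arm", "data": {"rows": [-1, 0.0015, 0, 0, 0, -1, 0, 0, 0, 0]}}

```text
time_s: 38.6
tcp_pos: [0.5463, 0.0768, 0.0357]
orientation: [0.0, 1.0, -0.012, 0.0]
ft_force: [-0.5, 0.5, -0.6]
grip_width: 0.0009
grip_force: 0.0
```

Call:
{"op": "step_arm", "data": {"rows": [-1, 0.001, 0, 0, 0, -1, 0, 0, 0, 0]}}

```text
time_s: 38.8
tcp_pos: [0.5472, 0.0768, 0.0357]
orientation: [-0.0, 1.0, -0.012, 0.0]
ft_force: [0.1, 0.7, -0.3]
grip_width: 0.0004
grip_force: 0.0
```

Call:
{"op": "step_arm", "data": {"rows": [-1, 0.001, 0, 0, 0, -1, 0, 0, 0, 0]}}

```text
time_s: 39.0
tcp_pos: [0.5483, 0.0768, 0.0357]
orientation: [-0.0, 1.0, -0.012, 0.0]
ft_force: [-0.1, 0.6, 0.8]
grip_width: 0.0006
grip_force: 0.0
```

Call:
{"op": "step_arm", "data": {"rows": [-1, 0.001, 0, 0, 0, -1, 0, 0, 0, 0]}}

```text
time_s: 39.2
tcp_pos: [0.5485, 0.0768, 0.0356]
orientation: [-0.0, 1.0, -0.012, -0.001]
ft_force: [-2.2, -0.1, 1.3]
grip_width: 0.0004
grip_force: 1.0
```

```bash
python3 - <<'E'
from h import *
s=r.get_state();print(s["time_s"],rk(s["tcp_pos"]),s["ft_force"])
E
```

```text
39.2 [-33.9 -37.   35.6] [-2.20383132 -0.0845947   1.34655431]
```

Call:
{"op": "step_arm", "data": {"rows": [-1, -0.02, 0, 0, 0, -1, -0.04, 0, 0, 0, -1, -0.03, 0, 0, 0, -1, -0.01, 0, 0, 0, -1, 0, 0, 0, 0, -1, 0, 0, 0, 0]}}

```text
time_s: 39.8
tcp_pos: [0.4513, 0.079, 0.0363]
orientation: [0.0, 1.0, -0.012, 0.002]
ft_force: [0.5, -0.1, -0.4]
grip_width: 0.0002
grip_force: 0.0
```

```bash
cat > sh.py <<'E'
from h import *
s=r.get_state();print(s["time_s"],rk(s["tcp_pos"]))
g=lambda I:cv2.resize(cv2.cvtColor(I,cv2.COLOR_RGB2GRAY),None,fx=4,fy=4,interpolation=cv2.INTER_CUBIC)
a=g(np.load("placed.npy"));b=g(viewer.read_camera("side"))
for (y0,y1,x0,x1) in((276,299,294,310),(280,300,296,311),(284,299,292,310)):
    q=cv2.matchTemplate(b[4*255:4*310,4*265:4*320],a[4*y0:4*y1,4*x0:4*x1],cv2.TM_CCOEFF_NORMED);_,mx,_,l=cv2.minMaxLoc(q);print(l[0]/4+265-x0,l[1]/4+255-y0,round(mx,2))
E
python3 sh.py; python3 jf.py|tail -1
```

```text
39.8 [-131.2  -37.6   36.3]
-14.25 -6.0 0.87
-14.25 -6.0 0.95
-13.5 -6.0 0.94
seen [300, 300, 300, 300, 300, 300, 300, 300, 300]
```

Call:
{"op": "step_arm", "data": {"rows": [-1, 0, 0, 0, 0, -1, 0, 0, 0, 0]}}

```text
time_s: 40.1
tcp_pos: [0.4499, 0.0791, 0.0356]
orientation: [0.0, 1.0, -0.012, 0.0]
ft_force: [-0.0, 0.3, -0.2]
grip_width: 0.0007
grip_force: 0.0
```

```bash
python3 sh.py
```

```text
40.1 [-132.6  -37.5   35.6]
-14.25 -6.0 0.87
-14.25 -6.0 0.95
-13.5 -6.0 0.94
```

Call:
{"op": "step_arm", "data": {"rows": [-1, 0.0356, 0, 0, 0, -1, 0.03, 0, 0, 0, -1, 0.03, 0, 0, 0, -1, -0.03, 0, 0, 0, -1, -0.04, 0, 0, 0, -1, -0.0256, 0, 0, 0, -1, 0, 0, 0, 0, -1, 0, 0, 0, 0]}}

```text
time_s: 40.95
tcp_pos: [0.4497, 0.0792, 0.0359]
orientation: [0.0, 1.0, -0.012, 0.001]
ft_force: [0.9, -0.6, 0.6]
grip_width: 0.0003
grip_force: 0.0
```

```bash
python3 sh.py
```

```text
40.95 [-132.8  -37.4   35.9]
-14.25 -6.0 0.87
-14.25 -6.0 0.95
-13.5 -6.0 0.94
```

Call:
{"op": "step_arm", "data": {"rows": [-1, 0.0363, 0, 0, 0, -1, 0.03, 0, 0, 0, -1, 0.03, 0, 0, 0]}}

```text
time_s: 41.3
tcp_pos: [0.5484, 0.0766, 0.036]
orientation: [0.0, 1.0, -0.012, 0.001]
ft_force: [-0.2, -1.4, 0.4]
grip_width: 0.0003
grip_force: 0.0
```

Call:
{"op": "step_arm", "data": {"rows": [-1, -0.03, 0, 0, 0, -1, -0.04, 0, 0, 0, -1, -0.0263, 0, 0, 0, -1, 0, 0, 0, 0, -1, 0, 0, 0, 0]}}

```text
time_s: 41.8
tcp_pos: [0.451, 0.079, 0.0362]
orientation: [0.0, 1.0, -0.012, 0.001]
ft_force: [1.5, 0.3, -0.1]
grip_width: 0.0008
grip_force: 0.0
```

```bash
python3 sh.py
```

```text
41.8 [-131.5  -37.6   36.2]
-14.25 -6.0 0.86
-14.25 -6.0 0.95
-13.5 -6.0 0.94
```

Call:
{"op": "step_arm", "data": {"rows": [-1, 0.0371, 0, 0, 0, -1, 0.03, 0, 0, 0, -1, 0.03, 0, 0, 0]}}

```text
time_s: 42.15
tcp_pos: [0.5492, 0.0765, 0.0361]
orientation: [0.0, 1.0, -0.012, 0.0]
ft_force: [-43.8, -0.3, 20.3]
grip_width: 0.0008
grip_force: 57.5
```

Call:
{"op": "step_arm", "data": {"rows": [-1, -0.03, 0, 0, 0, -1, -0.04, 0, 0, 0, -1, -0.0271, 0, 0, 0, -1, 0, 0, 0, 0, -1, 0, 0, 0, 0]}}

```text
time_s: 42.65
tcp_pos: [0.4514, 0.079, 0.0362]
orientation: [0.0, 1.0, -0.012, 0.001]
ft_force: [0.3, -0.5, -0.1]
grip_width: 0.0005
grip_force: 0.0
```

```bash
python3 sh.py
```

```text
42.65 [-131.1  -37.6   36.2]
-14.25 -6.0 0.87
-14.25 -6.0 0.95
-13.5 -6.0 0.94
```

The fingers reached the board edge without moving the jar, so the jar's front is already inside the edge. One tap did press the fingers on the board with 44 N. I'll stop tapping, raise the hand clear, and check that everything in the rack is still in place.

Call:
{"op": "step_arm", "data": {"rows": [-1, -0.01, 0, -0.03, 0, -1, -0.01, 0, -0.04, 0, -1, 0, 0, -0.04, 0, -1, 0, 0, -0.02, 0, -1, 0, 0, 0, 0, -1, 0, 0, 0, 0]}}

```text
time_s: 43.3
tcp_pos: [0.4306, 0.0795, 0.166]
orientation: [0.0, 1.0, -0.012, 0.001]
ft_force: [0.7, -1.0, 0.3]
grip_width: 0.0001
grip_force: 0.0
```

```bash
python3 sh.py; python3 - <<'E'
from h import *
print(cap())
b=cv2.imread("pics/side0.png")[:,:,::-1];a=viewer.read_camera("side");d=np.abs(a.astype(int)-b).max(2)
for n,P in(("small shelved",W(.003,.073,.03)),("wide shelved",W(.060,-.077,.1)),("wide low",W(.060,-.077,.08))):
    u,v=proj("side",P).astype(int);print(n,u,v,np.median(d[v-6:v+7,u-6:u+7]),d[v-6:v+7,u-6:u+7].max())
# jar against hull model: IoU of silhouette, over x and y
m=(d>28)
t=np.linspace(0,2*np.pi,60)
best=[]
for x in np.arange(-.016,.004,.001):
  for y in np.arange(-.043,-.030,.001):
    H=cv2.convexHull(np.array([proj("side",W(x+.018*np.cos(k),y+.018*np.sin(k),z)) for z in(.008,.052) for k in t]).astype(np.float32));M=np.zeros((480,640),np.uint8);cv2.fillConvexPoly(M,(H*16).astype(np.int32),1,shift=4)
    S=np.zeros_like(M);S[270:300,284:300]=1  # right part: not hidden by the board
    A=(M*S)>0;B=m&(S>0);best.append((round((A&B).sum()/(A|B).sum(),3),round(x,3),round(y,3)))
print(sorted(best)[-8:])
E
```

```text
43.3 [-151.9  -37.7  166. ]
-14.25 -6.0 0.87
-14.0 -6.0 0.95
-13.5 -6.0 0.95
[('side', 73, [51.9, 35.3, 143.0]), ('side', 15, [16.5, 71.8, 143.0])]
small shelved 244 311 14.0 58
wide shelved 265 224 3.0 10
wide low 266 232 3.0 9Traceback (most recent call last):
  File "<stdin>", line 12, in <module>
  File "h.py", line 8, in proj
    m=m or viewer.camera_model(n);T=np.linalg.inv(m["world_from_camera"]);p=T[:3,:3]@np.array(P)+T[:3,3]
           ~~~~~~~~~~~~~~~~~~~^^^
ValueError: time passes only in moves, steps and waits
```

The bottle stands at x ≈ 52, the jar hasn't moved, and both shelved jars look unchanged. I'm handing in.

```bash
python3 -c "
from rig import job
print(job.finish_job())"
```

```text
the job is handed in; nothing more can be done
None
```

The job is handed in at about 43 s. The dropper bottle was stood on the desk, let go, regrasped and put upright in the tall tier, about 7 mm inside the board. The small jar is upright in the low tier, just inside the board edge by my estimate, probably 1–2 mm. One tap pressed the closed fingers on the board edge with a wrist force of about 48 N (under the 120 N limit, but above 40 N if fingers count as the gripper's body), and both shelved jars look unmoved.

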